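# Free a stuck tube block from a dry bath

### The job

Take the capped tube out of the metal block in the dry bath and stand it, tip down, in any free hole of the tube rack. Then grip the block by the fin on its top and rock it side to side until it works free: hauling it straight up only lifts the bath, which must stay standing where it is. The program finishes while still holding the block level, just clear above its well: do not put it down, and leave the other things alone.

Things in the scene. Friction and masses are not known exactly. Their poses are not given: they have to be found in the camera images.
- bath: Dry bath: white box 180 mm (its x) by 150 mm (its y) by 70 mm high on rubber feet, grey control panel on its -x front, 1.6 kg, loose on the bench. Origin: centre of its underside, z up. In its top, centred 25 mm towards +x, is a well that holds the block.
- bath_well (a point): Centre of the mouth of the bath's well, level with the bath's top; axes as the bath's. The well is 93 mm (x) by 57 mm (y) and 30 mm deep: its floor is 40 mm above the bench.
- catch_l (a point): Middle of the catch on the well's +y wall, 19 mm above the well floor: two rounded steel noses on a spring, 50 mm apart along x, 3.5 mm out of the wall (25 mm from the well's middle). The -y wall has the same. They snap over the block's ridges, and also keep a raised side from dropping back.
- block: Aluminium tube block seated in the well: 90 mm (its x) by 43 mm (its y) by 62 mm high, about 0.3 kg, axes as the bath's. Origin: centre of its underside, on the well floor. Two round holes 18 mm wide, 50 mm deep, at x = -28 and +28 mm. A straight pull on it takes about 30 N, more than the bath weighs.
- ridge_l (a point): Middle of the upper ridge on the block's +y side, 14.5 mm above its underside and 27 mm from its middle plane. A like ridge runs 9 mm below it, and two on the -y side. Seated, the catches sit just over the upper ridges. Tipping the block about its x axis, one side's foot as pivot, takes the other side up past its catch: first ridge at 5 mm, settled at 9 mm, both at 18 mm.
- fin_top (a point): Centre of the top of the steel lifting fin on the block, 100 mm above the block's underside; axes as the block's. The fin is 30 mm long (x), 14 mm thick (y), 38 mm high: pinch it firmly across y. Rocking takes about 10 N sideways here. With the underside level and 20 mm above the well floor, the block is past all catches and lifts freely.
- tube: Capped centrifuge tube with conical tip, 123 mm long, body 16 mm across, cap 22 mm across and 14 mm high at its top end. Origin: centre of its lower tip, z along the tube to the cap. It starts upright in the block's hole at x = +28 mm, tip 12 mm above the block's underside, standing 73 mm out of the block.
- rack: Tube rack, 70 mm (its x) by 132 mm (its y) by 52 mm high, does not move. Origin: centre of its underside, z up. Eight 22 mm holes: x = -15, +15 mm; y = -43, -15, +15, +43 mm; inner floor 3 mm, mouths 52 mm above the bench. Those at y = +43 mm hold thick tubes (28 mm wide, tops 108 mm above the bench); six are free.
- white_jar: Bystander: small white jar, 42 mm across, 68 mm high; origin at the centre of its underside.
- dish: Bystander: round flat dish, 61 mm across, 15 mm high; origin at the centre of its underside.
- tape: Bystander: roll of tape lying flat, 77 mm across, 19 mm high; origin at the centre of its underside.
- bottle: Bystander: squat glass bottle with screw cap, 56 mm across, 99 mm high; origin at the centre of its underside.

How it is judged:
By the outcome, as a careful person would: the job done as asked, in the order asked, and still so for the second after the job is handed in, while the arm keeps its last pose, push and grip.
It also fails if it takes over 64 s, if anything falls off the work surface, if the arm or the gripper's body presses on something with over 40 N, if the wrist force passes 120 N, or if a joint passes its speed limit or range.

### The arm

A 7-joint arm with a two-finger parallel gripper is mounted at the origin on a cart in front of the work surface, level with it; the furniture and walls round the work are solid. World frame = base frame: x ahead of the robot, y to its left, z up, the work surface at z = 0. Lengths are in m, angles in rad, forces in N, time in s.
With the tool pointing down it reaches from about 0.4 to 0.85 m from the base axis. Payload 4.5 kg.
Tool frame: the origin (TCP) lies at the very end of the fingers, on their centre line; the grasp point (between the pads) lies 19 mm behind it (env.hold_point_z is the distance from the TCP to the grasp point, in m); z points along the fingers, y is the direction in which the jaws open and shut (so a half turn about z gives the same grasp; the last joint's range is limited). The gripper opens to 85 mm and grips with 20 to 120 N. Pads are 22 mm wide; open, the fingers measure 114 mm over their backs; the gripper's body (76 mm by 85 mm) begins 54 mm behind the grasp point. The pads swing forward as they close: fully open they stand 13 mm farther back than shut.
Start: joints at [-1.299, 0.689, -0.195, 1.565, 0.157, 0.902, -0.215], TCP at [0.147, 0.607, 0.231] pointing down, gripper open.
Joint ranges: [-3.01, 3.01], [-0.46, 2.08], [-1.47, 1.51], [0.13, 2.56], [-1, 4.14], [0.04, 2.09], [-2.66, 2.66]. Speed limits (rad/s): [2.57, 2.57, 3.14, 3.14, 3.14, 3.14, 3.14].

### API

Orientations are given as a rotation vector (axis times angle).
In Python, from cell import env gives the robot as it stands.
- The arm moves only by the tool drive_tool, never from a script. Its argument "targets" is text: rows parted by semicolons, each of 5 numbers parted by spaces: the gripper's target within -1 to 1 (shut at 1, half-way at 0, fully open at -1), then the shift along the tool's x, y, z in mm, then the turn about the tool's z in degrees. In form: jaw dx dy dz twist; .... A call has 1 to 12 rows; each row shifts and turns the pose as measured when the row begins, along the tool's axes as they then stand; what a row does not reach is not made up. A row lasts 1/10 s, in which the tool goes at most 50 mm and 8.59 degrees, less where a joint would pass 70% of its speed; a pose out of reach is approached as far as the arm can. A call with a gripper value outside its range is refused whole. The fingers move at their own pace and stop on an object; "newtons" is the grip in N (left out, the last holds). Time passes only in rows, so rows that do not move let the fingers close. It gives the time, the measured TCP pose, the force and the opening at its end, in the units of the state.
- env.sense(): the state, without advancing time (a new reading comes with each control period).
- env.snapshot(name): name is "scene" or "top"; returns a dict with "pixels" (384x512x3 uint8, red, green, blue), "vfov" (degrees; the focal length in pixels is half the picture's height over the tangent of half this angle, whatever the lens; pixels are square), "cx", "cy" (the principal point, pixels), "camera_from_world" (4x4, takes a point from world to camera coordinates). Camera axes: x right, y up, looking along -z (the intrinsics and any distortion apply to the point x, -y, -z); pixel columns grow to the right and rows downward; lengths in m; the calibration is good to about 2 mm. A picture is of the moment at which its call begins. There is no depth.
- env.hand_in(): hands the job in, once; it reports no verdict.
Trained networks look in a picture, given as the dict that the camera call returned (one of the last four; its "shot" number tells which), for a name from the list of things; names that differ only in an ending like _2 or _b are one class to them, and where a whole thing is asked for, a point or a joint stands for the part that bears it (a point fixed in the world has none). Each returns a list of dicts, best first, with "p" (0 to 1); they miss things now and then, are a little off and sometimes report something else, mostly with a low value. They report only what shows in the picture. A call takes as long as a camera call.
- env.spot_in(picture, label): "location" ([column, row] in pixels, amid what is visible of it).
The state is a dict: "time_s": time; "joints": joint angles; "dq": joint speeds; "effort": joint torques, N m; "tool_pos": TCP position; "tcp_rot": TCP orientation; "force": force on the tool from outside, world axes, zero at the start; "moment": the same for the moment, N m; "opening": finger opening in m.
Only numpy, scipy, OpenCV 4.12 (cv2) and the standard library are available. Lean on these libraries where they do the work, as an engineer would, in place of code of your own. Each camera call takes 0.05 s, during which the arm holds its last target.

## Working session

There is one attempt and no reset: what is moved stays moved. The work goes in short steps, Python scripts to look and compute and a tool call to move; the robot and the scene stay as the last step left them, time stands still between calls to the robot, and variables do not carry over. Pictures are saved under pics/ and viewed, and the job is handed in when it is done.

Besides the shell and the picture viewer there is one more tool, called after "Call:" as a command line: name --argument value ..., lists and objects as JSON in quotes. drive_tool: Moves the arm, as the interface text tells. Its arguments: {"type":"object","properties":{"targets":{"type":"string"},"newtons":{"type":"number"}},"required":["targets"]}

```bash
mkdir -p pics; ls
cat > h.py <<'E'
import numpy as np,cv2
from cell import env
from scipy.spatial.transform import Rotation as R
def shot(n,f=None):
    s=env.snapshot(n)
    if f: cv2.imwrite('pics/'+f+'.png',cv2.cvtColor(s['pixels'],cv2.COLOR_RGB2BGR))
    return s
def K(s):
    f=192/np.tan(np.radians(s['vfov'])/2); return f,s['cx'],s['cy']
def proj(s,p):
    f,cx,cy=K(s);q=(np.c_[np.atleast_2d(p),np.ones(len(np.atleast_2d(p)))]@np.array(s['camera_from_world']).T)
    return np.c_[cx+f*q[:,0]/-q[:,2],cy+f*-q[:,1]/-q[:,2]]
def ray(s,uv):
    f,cx,cy=K(s);T=np.array(s['camera_from_world']);d=np.array([(uv[0]-cx)/f,-(uv[1]-cy)/f,-1])
    Rm=T[:3,:3];return -Rm.T@T[:3,3],Rm.T@d
def atz(s,uv,z):
    o,d=ray(s,uv);return o+d*(z-o[2])/d[2]
E
python3 - <<'E'
from h import *
for n in ['scene','top']:
    s=shot(n,n+'0'); print(n,[k for k in s],s['vfov'],s['cx'],s['cy'],np.round(ray(s,(256,192)),3).tolist())
    for l in ['bath','block','fin_top','tube','rack','white_jar','dish','tape','bottle']:
        print(l,[(np.round(d['location']).tolist(),round(d['p'],2)) for d in env.spot_in(s,l)][:2])
st=env.sense();print(st)
E
```

```text
pics
scene ['pixels', 'vfov', 'cx', 'cy', 'camera_from_world', 'shot'] 53.063357680074525 254.5663602446876 193.6533494211204 [[0.153, -0.67, 0.872], [0.409, 0.569, -0.713]]
bath [([233.0, 220.0], 0.89)]
block [([238.0, 196.0], 0.95)]
fin_top [([243.0, 198.0], 0.81)]
tube [([244.0, 172.0], 0.66)]
rack [([171.0, 172.0], 0.68)]
white_jar [([280.0, 173.0], 0.68), ([234.0, 219.0], 0.27)]
dish [([236.0, 170.0], 0.74), ([238.0, 199.0], 0.26)]
tape [([274.0, 330.0], 0.87)]
bottle [([336.0, 274.0], 0.63)]
top ['pixels', 'vfov', 'cx', 'cy', 'camera_from_world', 'shot'] 57.4727970102984 251.20254353136986 189.18688574165108 [[0.534, -0.069, 1.051], [0.026, -0.012, -1.0]]
bath [([248.0, 207.0], 0.64)]
block [([232.0, 183.0], 0.72), ([239.0, 194.0], 0.68)]
fin_top [([238.0, 194.0], 0.61)]
tube []
rack [([150.0, 223.0], 0.56), ([245.0, 208.0], 0.46)]
white_jar [([220.0, 131.0], 0.67)]
dish [([181.0, 160.0], 0.56)]
tape [([355.0, 241.0], 0.79)]
bottle [([352.0, 176.0], 0.95), ([248.0, 208.0], 0.27)]
{'time_s': 1.0, 'joints': array([-1.29922317,  0.68905082, -0.19461909,  1.56532631,  0.15731534,
        0.9025286 , -0.21509282]), 'dq': array([-0.00078648,  0.00094344,  0.00047449, -0.00016879,  0.00010385,
       -0.00090403,  0.00063364]), 'effort': array([-1.40065381e-04, -5.39550698e+01, -1.26698323e+00, -1.58888358e+01,
        9.97441763e-03,  1.20728644e-03,  7.81232444e-06]), 'tool_pos': array([0.14718483, 0.60742826, 0.23134089]), 'tcp_rot': array([3.72524146e-01, 3.11942017e+00, 1.15482252e-04]), 'force': array([-0.00082335, -0.25113147,  0.15907285]), 'moment': array([-0.06057307, -0.00346008,  0.00265059]), 'opening': 0.08538280633663198}
```

Run:
```python
import cv2
for n in ['scene','top']:
    i=cv2.imread(f'pics/{n}0.png'); cv2.imwrite(f'pics/{n}0b.png',cv2.resize(i,(800,600),interpolation=cv2.INTER_CUBIC))
    c=i[120:270,130:330];cv2.imwrite(f'pics/{n}0c.png',cv2.resize(c,(800,600),interpolation=cv2.INTER_CUBIC))
```

```text
(no output)
```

View pics/scene0b.png

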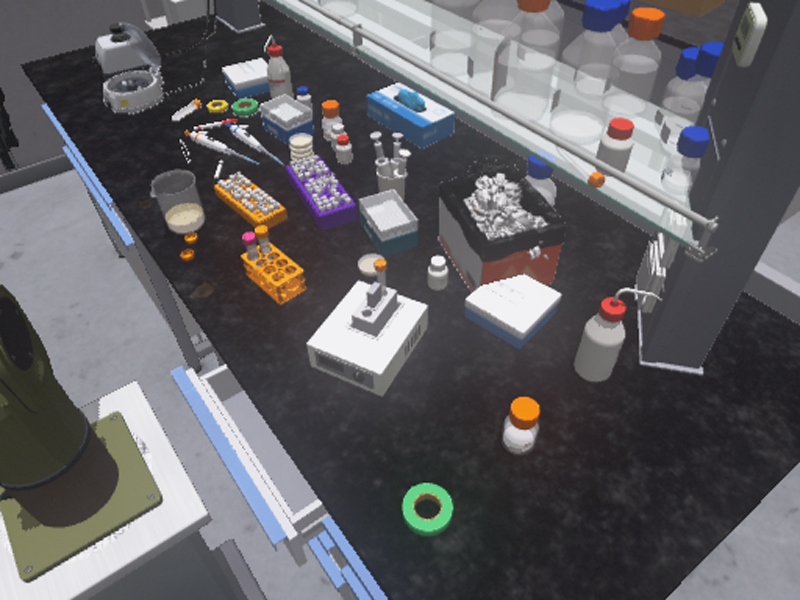

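View pics/top0b.png

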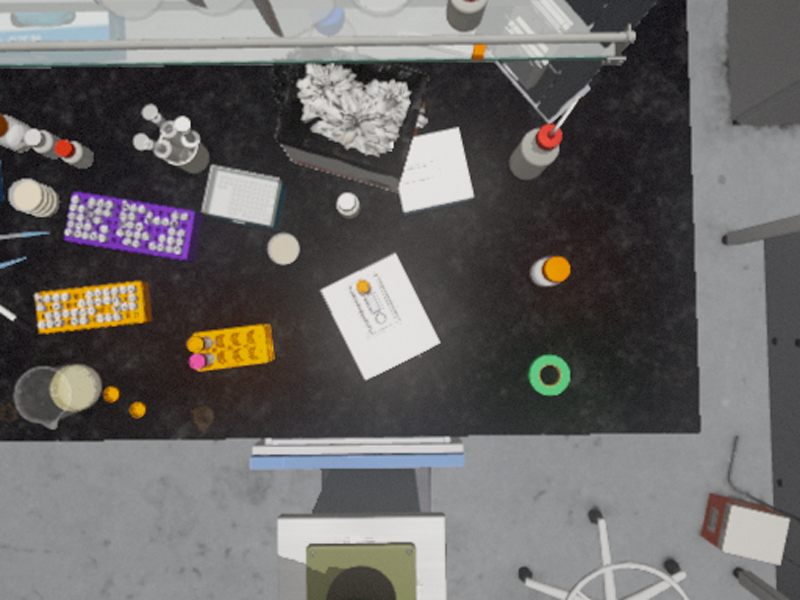

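View pics/scene0c.png

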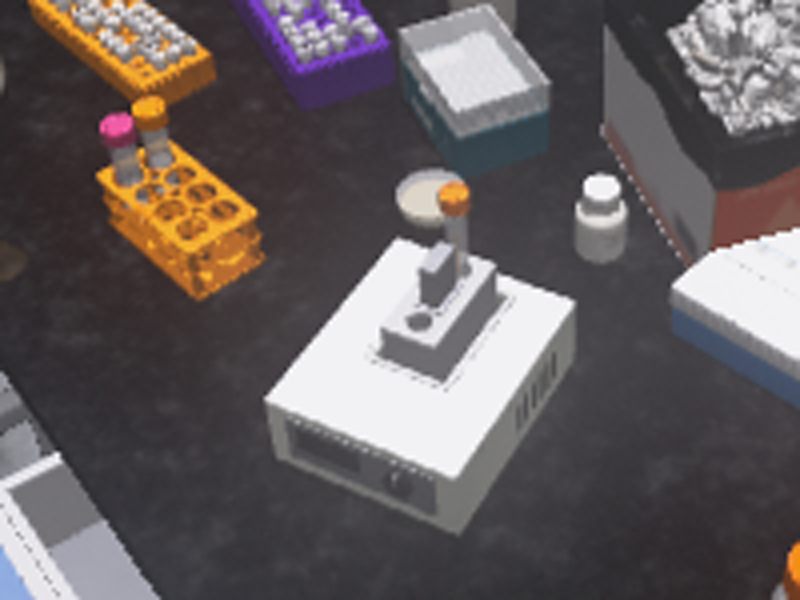

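View pics/top0c.png

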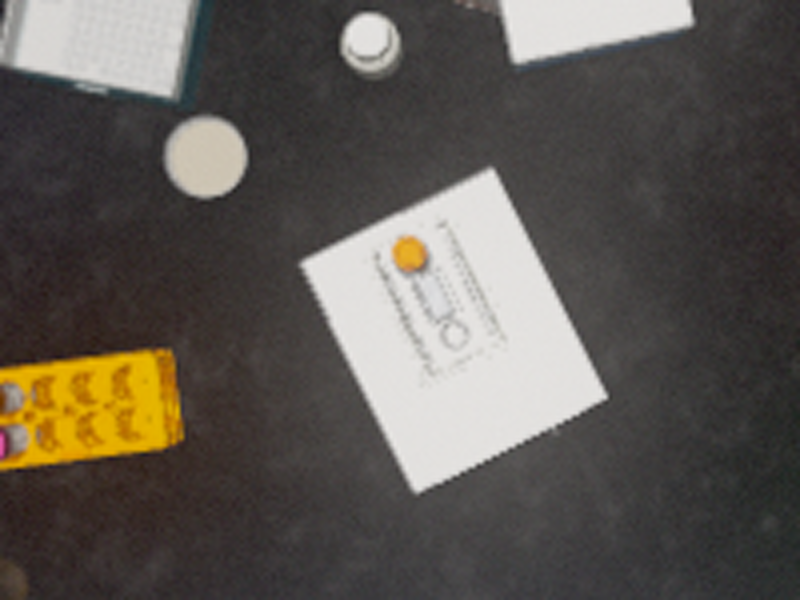

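Run:
```python
import cv2
i=cv2.imread('pics/top0.png')[195:249,112:184];cv2.imwrite('pics/rt.png',cv2.resize(i,None,fx=10,fy=10,interpolation=cv2.INTER_CUBIC))
i=cv2.imread('pics/scene0.png')[140:200,150:204];cv2.imwrite('pics/rs.png',cv2.resize(i,None,fx=10,fy=10,interpolation=cv2.INTER_CUBIC))
```

```text
(no output)
```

View pics/rt.png

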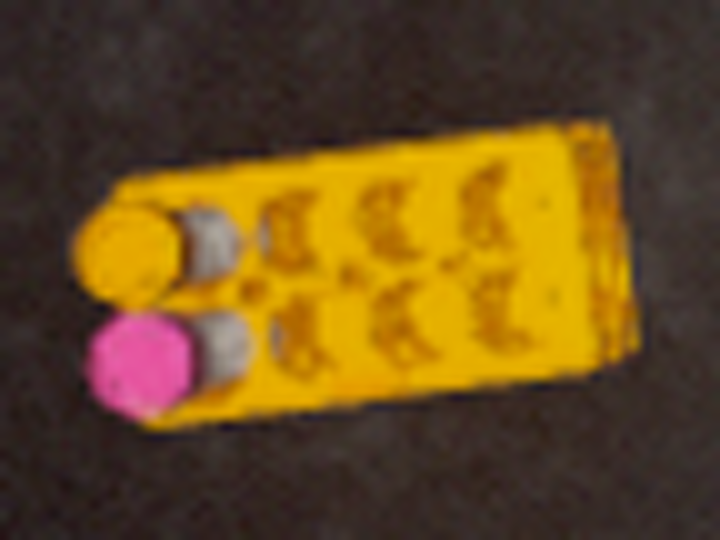

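View pics/rs.png

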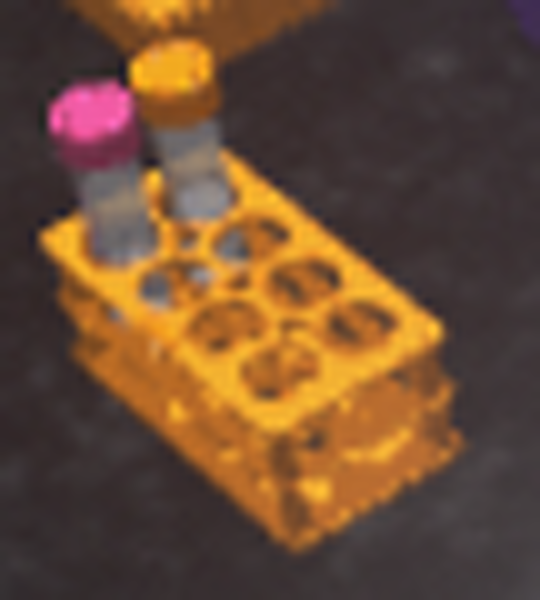

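```bash
cat > fit.py <<'E'
from h import *
from scipy.optimize import least_squares
S=shot('scene');T=shot('top')
C=np.array([[.09,.075,.07],[.09,-.075,.07],[-.09,-.075,.07],[-.09,.075,.07],[.053,0,.175]])
ct=np.array([[302,264],[493,168],[607,397],[416,493],[410,253]])/4+[130,120]
cs=np.array([[400,238],[575,300],[455,478],[265,400],[455,190]])/4+[130,120]
def tr(v,P):
    c,s=np.cos(v[2]),np.sin(v[2]);return np.c_[P[:,0]*c-P[:,1]*s+v[0],P[:,0]*s+P[:,1]*c+v[1],P[:,2]]
for k,(cams) in {'both':[(S,cs),(T,ct)],'S':[(S,cs)],'T':[(T,ct)]}.items():
    f=lambda v:np.concatenate([(proj(s,tr(v,C))-c).ravel() for s,c in cams])
    r=least_squares(f,[.55,0,.3],loss='soft_l1')
    print(k,r.x.round(4)); print(f(r.x).reshape(-1,2).round(1).tolist())
E
python3 fit.py
```

```text
both [ 0.5315 -0.0447  0.4493]
[[-0.8, -0.0], [0.1, 0.4], [0.2, 0.4], [-0.3, 0.1], [-0.2, 0.9], [-0.4, -0.7], [-0.2, -0.4], [-0.0, -0.2], [-0.4, -0.2], [0.4, 0.1]]
S [ 0.5326 -0.0439  0.4452]
[[-0.5, -0.4], [0.3, 0.2], [0.2, -0.0], [-0.1, -0.4], [0.0, 0.6]]
T [ 0.5307 -0.045   0.4523]
[[-0.3, -0.3], [-0.2, -0.2], [0.1, -0.0], [-0.1, 0.1], [0.5, 0.4]]
```

```bash
cat > fitr.py <<'E'
from fit import *
H=np.array([[-.015,-.043,.052],[.015,-.043,.052],[-.015,-.015,.052],[.015,-.015,.052],[-.015,.015,.052],[.015,.015,.052]])
Cr=np.array([[.035,-.066,.052],[-.035,-.066,.052],[.035,.066,.052],[-.035,.066,.052]])
hs=np.array([[280,370],[362,325],[228,325],[305,282],[175,280],[253,238]])/10+[150,140]
cs_=np.array([[445,330],[280,430],[225,150],[40,238]])/10+[150,140]
ht=np.array([[500,310],[487,205],[402,320],[388,217],[302,332],[290,228]])/10+[112,195]
ct_=np.array([[568,125],[592,378],[115,185],[148,430]])/10+[112,195]
PS=np.r_[H,Cr]
for k,(cams) in {'both':[(S,np.r_[hs,cs_]),(T,np.r_[ht,ct_])],'S':[(S,np.r_[hs,cs_])],'T':[(T,np.r_[ht,ct_])]}.items():
    f=lambda v:np.concatenate([(proj(s,tr(v,PS))-c).ravel() for s,c in cams])
    r=least_squares(f,[.48,.2,.1],loss='soft_l1')
    print(k,r.x.round(4)); print(f(r.x).reshape(-1,2).round(1).tolist())
    print(tr(r.x,H).round(4).tolist())
E
python3 fitr.py
python3 - <<'E'
from h import *
st=env.sense();print(R.from_rotvec(st['tcp_rot']).as_matrix().round(3))
S=shot('scene');T=shot('top')
for n,a,b,z in [('dish',(236,170),(181,160),.015),('jar',(280,173),(220,131),.034)]:
    print(n,atz(S,a,z).round(3),atz(T,b,z).round(3))
E
```

```text
both [ 0.5315 -0.0447  0.4493]
[[-0.8, -0.0], [0.1, 0.4], [0.2, 0.4], [-0.3, 0.1], [-0.2, 0.9], [-0.4, -0.7], [-0.2, -0.4], [-0.0, -0.2], [-0.4, -0.2], [0.4, 0.1]]
S [ 0.5326 -0.0439  0.4452]
[[-0.5, -0.4], [0.3, 0.2], [0.2, -0.0], [-0.1, -0.4], [0.0, 0.6]]
T [ 0.5307 -0.045   0.4523]
[[-0.3, -0.3], [-0.2, -0.2], [0.1, -0.0], [-0.1, 0.1], [0.5, 0.4]]
both [0.4778 0.2307 0.1129]
[[-0.4, 0.2], [-0.8, 0.1], [-0.4, 0.3], [-0.3, 0.2], [-0.4, 0.3], [-0.5, 0.1], [0.3, 0.1], [-1.5, 1.0], [-1.5, -1.1], [-0.9, -0.2], [0.6, -0.5], [0.7, -0.4], [0.7, -0.2], [0.8, -0.4], [0.2, -0.1], [0.2, -0.2], [-0.2, -0.4], [0.3, -1.3], [-0.9, -0.6], [-1.4, -0.7]]
[[0.4678, 0.1863, 0.052], [0.4976, 0.1897, 0.052], [0.4646, 0.2141, 0.052], [0.4944, 0.2175, 0.052], [0.4612, 0.2439, 0.052], [0.491, 0.2473, 0.052]]
S [0.4797 0.2301 0.1115]
[[0.2, 0.0], [-0.2, -0.0], [0.3, 0.2], [0.3, 0.0], [0.2, 0.1], [0.2, -0.0], [0.9, 0.0], [-0.9, 0.8], [-0.9, -1.2], [-0.3, -0.3]]
[[0.4696, 0.1857, 0.052], [0.4994, 0.189, 0.052], [0.4665, 0.2135, 0.052], [0.4963, 0.2169, 0.052], [0.4631, 0.2433, 0.052], [0.493, 0.2467, 0.052]]
T [0.4765 0.2313 0.1111]
[[0.4, 0.0], [0.5, 0.1], [0.5, 0.2], [0.7, 0.1], [-0.0, 0.3], [0.0, 0.3], [-0.4, 0.1], [0.1, -0.8], [-1.0, -0.2], [-1.6, -0.2]]
[[0.4664, 0.1869, 0.052], [0.4962, 0.1902, 0.052], [0.4633, 0.2147, 0.052], [0.4931, 0.218, 0.052], [0.46, 0.2445, 0.052], [0.4898, 0.2478, 0.052]]
[[-0.972  0.236  0.   ]
 [ 0.236  0.972  0.   ]
 [ 0.     0.    -1.   ]]
dish [0.653 0.136 0.015] [0.659 0.14  0.015]
jar [0.745 0.02  0.034] [0.74  0.022 0.034]
```

Call:
drive_tool --targets "-1 0 0 -20 0; -1 -30 -27 -20 0; -1 -35 -31 0 0; -1 -35 -31 0 0; -1 -35 -31 0 0; -1 -35 -31 0 0; -1 -35 -31 0 0; -1 -35 -31 0 0; -1 -35 -31 0 0; -1 -35 -31 0 0; -1 -35 -31 0 0; -1 -35 -31 0 0" --newtons 40

```text
time_s: 2.5
tool_pos: [0.4446, 0.1857, 0.2711]
tcp_rot: [0.347, 3.122, 0.017]
force: [1.3, 0.3, 0.0]
opening: 0.0854
```

```bash
cat > to.py <<'E'
import sys
from h import *
# to.py x y z yaw_deg_of_tool_y (mod 180)
st=env.sense();M=R.from_rotvec(st['tcp_rot']).as_matrix()
a=[float(v) for v in sys.argv[1:]]
d=np.array(a[:3])-st['tool_pos']
y=np.degrees(np.arctan2(M[1,1],M[0,1]));tw=-(((a[3]-y)+90)%180-90)
print('t',round(st['time_s'],2),'pos',st['tool_pos'].round(4),'yaw',y.round(1),'tiltz',M[:,2].round(3),'F',st['force'].round(1),'M',st['moment'].round(2),'op',round(st['opening'],4),'j',st['joints'].round(2))
print('tool shift mm',(M.T@d*1000).round(1),'twist',round(tw,1))
E
python3 to.py 0.5793 -0.0217 0.22 115.7
```

```text
t 2.5 pos [0.4446 0.1857 0.2711] yaw 77.3 tiltz [ 0.001  0.011 -1.   ] F [1.3 0.3 0. ] M [ 0.02 -0.05  0.01] op 0.0854 j [-0.32  0.45 -0.24  1.94  0.14  0.77  0.71]
tool shift mm [-177.  -173.3   49.1] twist -38.4
```

Call:
drive_tool --targets "-1 -35 -34 0 0; -1 -35 -34 0 0; -1 -35 -34 0 0; -1 -35 -34 0 0; -1 0 0 0 -8; -1 0 0 0 -8; -1 0 0 0 -8; -1 0 0 0 -8; -1 0 0 0 -4; -1 0 0 0 0"

```text
time_s: 3.5
tool_pos: [0.5585, 0.005, 0.27]
tcp_rot: [-0.642, 3.066, 0.007]
force: [-0.7, -0.2, 1.1]
opening: 0.0852
```

```bash
python3 to.py 0.5793 -0.0217 0.20 115.7
```

```text
t 3.5 pos [0.5585 0.005  0.27  ] yaw 113.6 tiltz [ 0.008  0.006 -1.   ] F [-0.7 -0.2  1.1] M [-0.05  0.01 -0.01] op 0.0852 j [ 0.17  0.57 -0.42  1.72  0.28  0.9   1.62]
tool shift mm [ -7.7 -33.   70. ] twist -2.1
```

Call:
drive_tool --targets "-1 -8 -33 10 -2; -1 0 0 10 0; -1 0 0 0 0"

```text
time_s: 3.8
tool_pos: [0.5801, -0.0219, 0.25]
tcp_rot: [-0.69, 3.054, 0.007]
force: [0.2, -0.6, -0.5]
opening: 0.0853
```

```bash
python3 to.py 0.5793 -0.0217 0.124 115.7
python3 - <<'E'
from h import *
for n in ['scene','top']:
    s=shot(n); st=env.sense()
    i=s['pixels'][:,:,::-1].copy();c=i[90:240,160:360]
    cv2.imwrite(f'pics/{n}1.png',cv2.resize(c,(800,600),interpolation=cv2.INTER_CUBIC))
E
```

```text
t 3.8 pos [ 0.5801 -0.0219  0.25  ] yaw 115.5 tiltz [ 0.01   0.007 -1.   ] F [ 0.2 -0.6 -0.5] M [0.03 0.06 0.02] op 0.0853 j [ 0.21  0.62 -0.41  1.68  0.3   0.89  1.69]
tool shift mm [  2.1   0.3 126. ] twist -0.2
```

View pics/scene1.png

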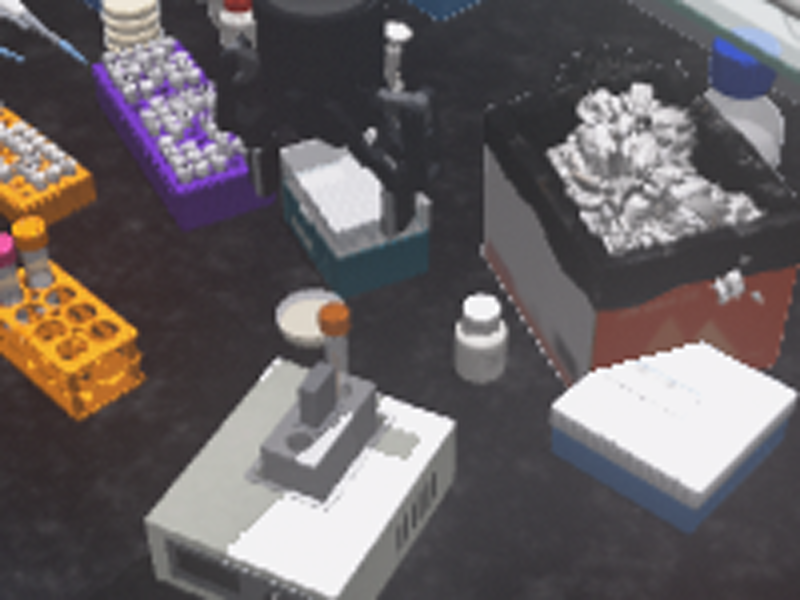

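View pics/top1.png

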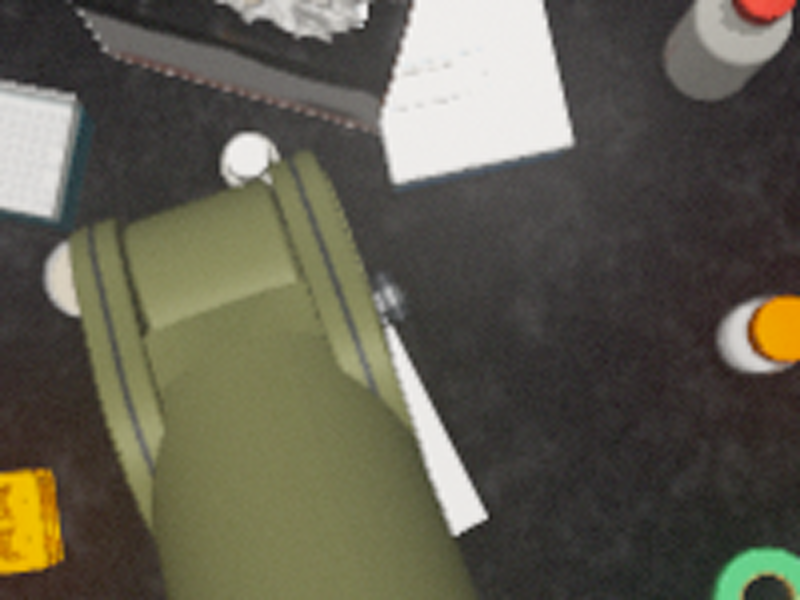

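Call:
drive_tool --targets "-1 2 0 30 0; -1 0 0 30 0; -1 0 0 30 0; -1 0 0 30 0; -1 0 0 5 0; -1 0 0 0 0"

```text
time_s: 4.5
tool_pos: [0.5846, -0.0191, 0.1283]
tcp_rot: [-0.687, 3.041, 0.002]
force: [0.6, 0.2, -0.4]
opening: 0.0851
```

```bash
python3 to.py 0.5793 -0.0217 0.124 115.7
python3 - <<'E'
from h import *
for n in ['scene']:
    s=shot(n); st=env.sense()
    print(proj(s,[st['tool_pos']])); i=s['pixels'][:,:,::-1].copy();c=i[120:240,180:340]
    cv2.imwrite(f'pics/{n}2.png',cv2.resize(c,(800,600),interpolation=cv2.INTER_CUBIC))
E
```

```text
t 4.5 pos [ 0.5846 -0.0191  0.1283] yaw 115.4 tiltz [ 0.023  0.007 -1.   ] F [ 0.6  0.2 -0.4] M [-0.03 -0.02  0.05] op 0.0851 j [ 0.15  0.78 -0.33  1.8   0.41  0.6   1.59]
tool shift mm [ 6.  -0.   4.1] twist -0.3
[[245.2790683  179.37790434]]
```

View pics/scene2.png

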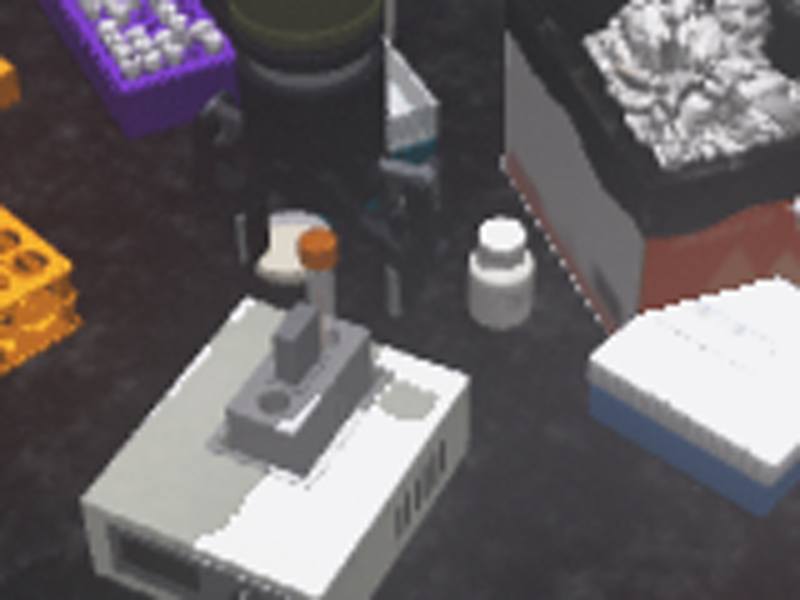

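Call:
drive_tool --targets "-1 6 0 4 0; -1 0 0 0 0; 1 0 0 0 0; 1 0 0 0 0; 1 0 0 0 0; 1 0 0 0 0; 1 0 0 0 0; 1 0 0 0 0" --newtons 40

```text
time_s: 5.35
tool_pos: [0.5824, -0.0217, 0.1299]
tcp_rot: [-0.683, 3.032, -0.001]
force: [-0.1, 0.4, -0.3]
opening: 0.0201
```

```bash
python3 to.py 0.5793 -0.0217 0.124 115.7
```

```text
t 5.35 pos [ 0.5824 -0.0217  0.1299] yaw 115.4 tiltz [ 0.033  0.007 -0.999] F [-0.1  0.4 -0.3] M [-0.02  0.04  0.01] op 0.0201 j [ 0.15  0.77 -0.33  1.82  0.41  0.59  1.59]
tool shift mm [3.  1.4 5.8] twist -0.3
```

Call:
drive_tool --targets "1 0 0 0 0; 1 0 0 0 0; 1 0 0 0 0"

```text
time_s: 5.65
tool_pos: [0.5825, -0.0216, 0.1299]
tcp_rot: [-0.683, 3.032, -0.001]
force: [0.2, -0.2, 0.3]
opening: 0.0193
```

```bash
python3 to.py 0.5793 -0.0217 0.124 115.7
```

```text
t 5.65 pos [ 0.5825 -0.0216  0.1299] yaw 115.4 tiltz [ 0.033  0.007 -0.999] F [ 0.2 -0.2  0.3] M [0.03 0.05 0.02] op 0.0193 j [ 0.15  0.77 -0.33  1.82  0.41  0.59  1.59]
tool shift mm [3.1 1.3 5.7] twist -0.3
```

Call:
drive_tool --targets "1 0 0 -10 0; 1 0 0 -15 0; 1 -1 0 -20 0; 1 -1 0 -20 0; 1 -1 0 -20 0; 1 0 0 0 0"

```text
time_s: 6.25
tool_pos: [0.5818, -0.0207, 0.2202]
tcp_rot: [-0.684, 3.032, -0.0]
force: [0.5, 0.4, -0.3]
opening: 0.0194
```

```bash
python3 to.py 0.498 0.1895 0.2 100
python3 - <<'E'
from h import *
for n in ['scene']:
    s=shot(n); st=env.sense()
    print(proj(s,[st['tool_pos']])); i=s['pixels'][:,:,::-1].copy();c=i[100:220,180:340]
    cv2.imwrite(f'pics/{n}3.png',cv2.resize(c,(800,600),interpolation=cv2.INTER_CUBIC))
E
```

```text
t 6.25 pos [ 0.5818 -0.0207  0.2202] yaw 115.4 tiltz [ 0.032  0.007 -0.999] F [ 0.5  0.4 -0.3] M [-0.02  0.01 -0.01] op 0.0194 j [ 0.2   0.65 -0.4   1.74  0.33  0.79  1.65]
tool shift mm [-13.9 226.   18.9] twist 15.4
[[243.20628573 155.57755461]]
```

View pics/scene3.png

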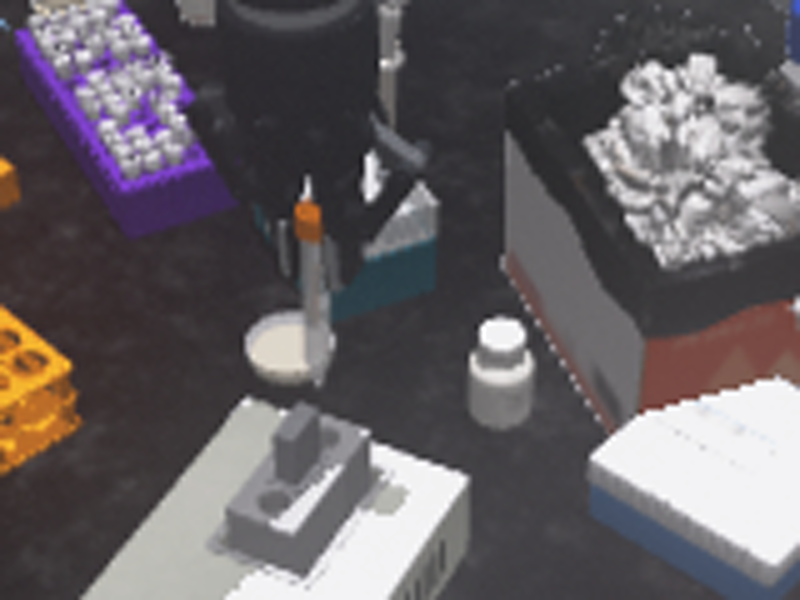

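```bash
cat > tip.py <<'E'
from h import *
import sys
u,v,cu,cv=map(float,sys.argv[1:5])
s=shot('scene');st=env.sense();z=st['tool_pos'][2]
print('tcp',st['tool_pos'].round(4),'tip',atz(s,(u,v),z-.078).round(4),'cap',atz(s,(cu,cv),z+.045).round(4))
p=st['tool_pos'];print(proj(s,[p-[0,0,.078],p+[0,0,.045]]))
E
python3 tip.py 243.8 176 241.6 142
```

```text
tcp [ 0.58   -0.0212  0.2175] tip [ 0.5832 -0.0149  0.1395] cap [ 0.58   -0.0184  0.2625]
[[244.19688155 177.7105227 ]
 [242.25721906 142.55665365]]
```

Call:
drive_tool --targets "1 -1 20 0 0; 1 -2 40 0 0; 1 -3 40 0 0; 1 -3 40 0 0; 1 -3 40 0 0; 1 -2 30 0 0; 1 0 10 0 0; 1 0 0 0 0"

```text
time_s: 7.15
tool_pos: [0.4913, 0.1855, 0.2075]
tcp_rot: [-0.681, 3.055, -0.005]
force: [0.7, -0.9, 0.5]
opening: 0.0195
```

```bash
python3 to.py 0.4965 0.188 0.165 115.5
python3 - <<'E'
from h import *
for n in ['scene']:
    s=shot(n); st=env.sense();p=st['tool_pos']
    print(proj(s,[p-[0,0,.078],p+[0,0,.045],[.4976,.1897,.052]])); i=s['pixels'][:,:,::-1].copy();c=i[90:210,110:270]
    cv2.imwrite(f'pics/{n}4.png',cv2.resize(c,(800,600),interpolation=cv2.INTER_CUBIC))
E
```

```text
t 7.15 pos [0.4913 0.1855 0.2075] yaw 115.1 tiltz [ 0.012 -0.    -1.   ] F [ 0.7 -0.9  0.5] M [0.04 0.   0.03] op 0.0195 j [-0.23  0.6  -0.35  1.9   0.32  0.69  1.23]
tool shift mm [-5.3  0.3 42.6] twist -0.4
[[180.64768799 155.32850974]
 [173.6225027  121.24658627]
 [185.37761089 172.59790428]]
```

View pics/scene4.png

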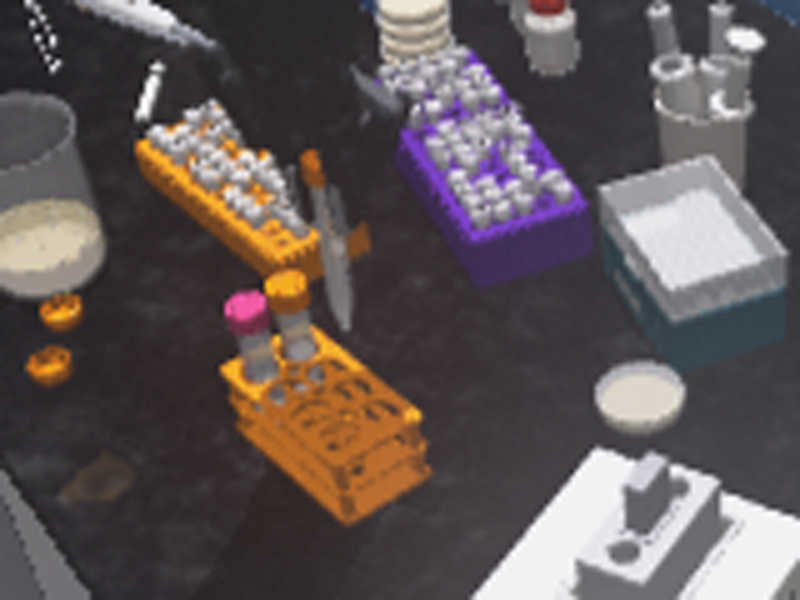

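```bash
python3 tip.py 179.2 155.6 172.2 120.6;python3 to.py 0.4965 0.188 0.165 115.5
```

```text
tcp [0.4925 0.1833 0.2076] tip [0.4876 0.186  0.1296] cap [0.49   0.1896 0.2526]
[[181.07138397 155.41802992]
 [174.07777065 121.32688264]]
t 7.25 pos [0.4925 0.1833 0.2076] yaw 114.9 tiltz [ 0.013 -0.001 -1.   ] F [ 0.2  0.8 -0.2] M [ 0.01  0.05 -0.04] op 0.0198 j [-0.23  0.6  -0.35  1.9   0.32  0.69  1.23]
tool shift mm [-5.2  2.9 42.6] twist -0.6
```

```bash
python3 - <<'E'
from h import *
for k in range(5):
    print(env.sense()['tool_pos'].round(4)); shot('top')
E
python3 to.py 0.5005 0.189 0.15 115.5
```

```text
[0.4925 0.1833 0.2076]
[0.493  0.1825 0.2078]
[0.4932 0.1822 0.2079]
[0.4933 0.1823 0.208 ]
[0.4933 0.1826 0.2081]
t 7.5 pos [0.4932 0.1829 0.2082] yaw 114.8 tiltz [ 0.014 -0.001 -1.   ] F [0.8 0.6 0.1] M [-0.03  0.04 -0.02] op 0.0193 j [-0.23  0.6  -0.35  1.9   0.32  0.69  1.23]
tool shift mm [-8.5  2.8 58.3] twist -0.7
```

Call:
drive_tool --targets "1 -8 3 0 0; 1 0 0 20 0; 1 0 0 20 0; 1 0 0 15 0; 1 0 0 0 0; 1 0 0 0 0"

```text
time_s: 8.1
tool_pos: [0.5059, 0.1889, 0.1529]
tcp_rot: [-0.661, 3.05, -0.004]
force: [0.0, -0.2, -0.3]
opening: 0.0196
```

```bash
python3 - <<'E'
from h import *
for n in ['scene','top']:
    s=shot(n); st=env.sense();p=st['tool_pos'];print(p.round(4))
    print(proj(s,[p-[0,0,.078],p+[0,0,.045],[.4976,.1897,.052],[.5005,.189,.052]])); i=s['pixels'][:,:,::-1].copy();c=i[90:210,110:270] if n=='scene' else i[160:280,90:250]
    cv2.imwrite(f'pics/{n}5.png',cv2.resize(c,(800,600),interpolation=cv2.INTER_CUBIC))
E
python3 to.py 0.5005 0.189 0.14 115.5
```

```text
[0.5059 0.1889 0.153 ]
[[186.72377544 166.20711808]
 [180.47662177 134.42926323]
 [185.37761089 172.59790428]
 [186.28917203 172.3346039 ]]
[0.5059 0.189  0.1533]
[[159.49104392 212.39798989]
 [146.14341413 213.99704812]
 [161.39524869 215.0592371 ]
 [161.63723585 214.03655769]]
t 8.2 pos [0.5059 0.189  0.1533] yaw 114.4 tiltz [ 0.021  0.002 -1.   ] F [-0.4  0.3 -0.3] M [ 0.02  0.03 -0.  ] op 0.0195 j [-0.26  0.69 -0.3   1.91  0.38  0.57  1.18]
tool shift mm [ 5.2  2.4 13.2] twist -1.1
```

View pics/scene5.png

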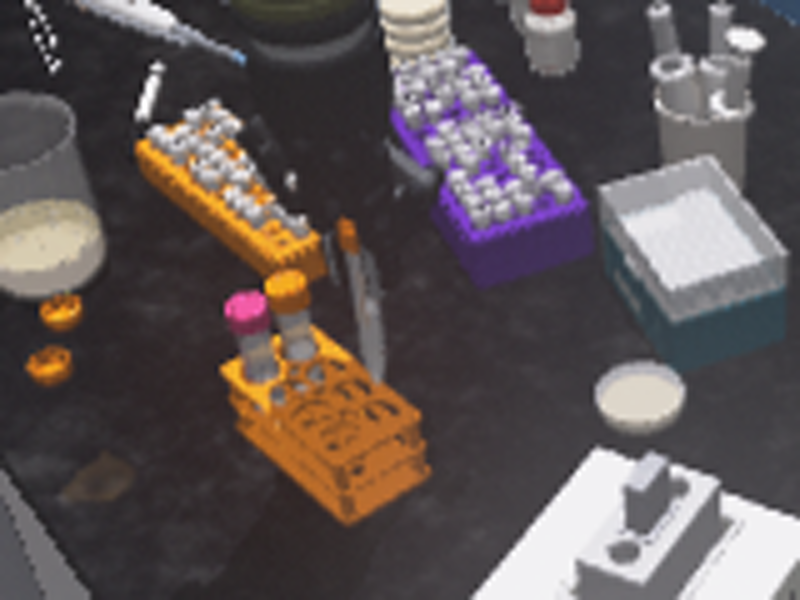

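View pics/top5.png

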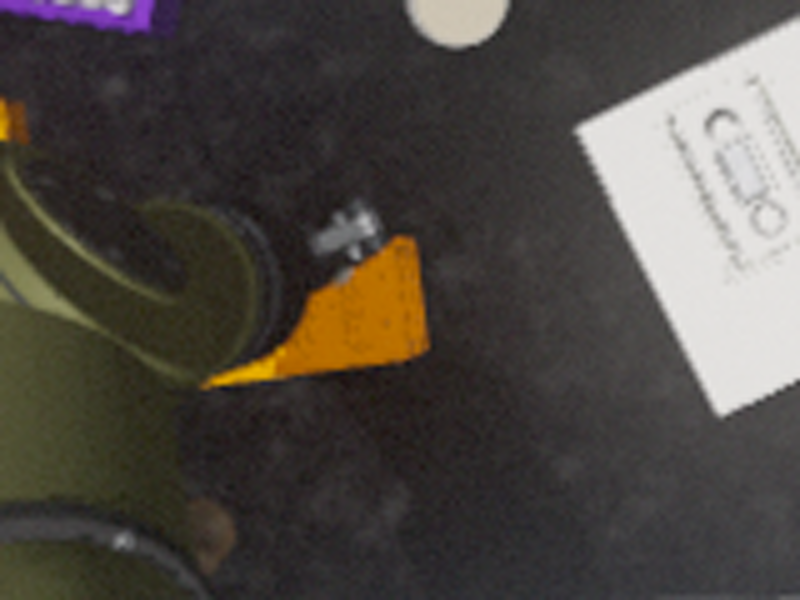

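Run:
```python
from h import *
s=shot('scene');t=shot('top')
print(atz(s,(185.6,166),.0753),atz(s,(185.6,166),.072),atz(t,(159,215),.0753))
```

```text
[0.50346144 0.19162192 0.0753    ] [0.50491319 0.19519258 0.072     ] [0.49868445 0.19033824 0.0753    ]
```

Call:
drive_tool --targets "1 3 0 0 0; 1 0 0 8 0; 1 0 0 10 0; 1 0 0 10 0; 1 0 0 0 0"

```text
time_s: 8.8
tool_pos: [0.5041, 0.1879, 0.1244]
tcp_rot: [-0.66, 3.047, -0.003]
force: [0.6, -0.2, 0.6]
opening: 0.0194
```

```bash
python3 - <<'E'
from h import *
for n in ['scene','top']:
    s=shot(n); st=env.sense();p=st['tool_pos'];print(p.round(4))
    print(proj(s,[p-[0,0,.078],p+[0,0,.045],[.4976,.1897,.052],[.5005,.189,.052]])); i=s['pixels'][:,:,::-1].copy();c=i[130:190,150:230] if n=='scene' else i[180:240,120:200]
    cv2.imwrite(f'pics/{n}6.png',cv2.resize(c,(800,600),interpolation=cv2.INTER_CUBIC))
E
python3 to.py 0.5005 0.189 0.081 115.5
```

```text
[0.5043 0.188  0.1248]
[[187.73454347 173.1939615 ]
 [181.67095823 142.49331864]
 [185.37761089 172.59790428]
 [186.28917203 172.3346039 ]]
[0.5046 0.1882 0.1254]
[[162.31204536 212.52383664]
 [149.78080999 214.08990845]
 [161.39524869 215.0592371 ]
 [161.63723585 214.03655769]]
t 8.9 pos [0.5046 0.1882 0.1254] yaw 114.4 tiltz [ 0.025  0.004 -1.   ] F [-0.4  0.2 -0.7] M [0.03 0.04 0.04] op 0.0194 j [-0.29  0.74 -0.27  1.94  0.41  0.49  1.15]
tool shift mm [ 4.5  2.7 44.3] twist -1.1
```

View pics/scene6.png

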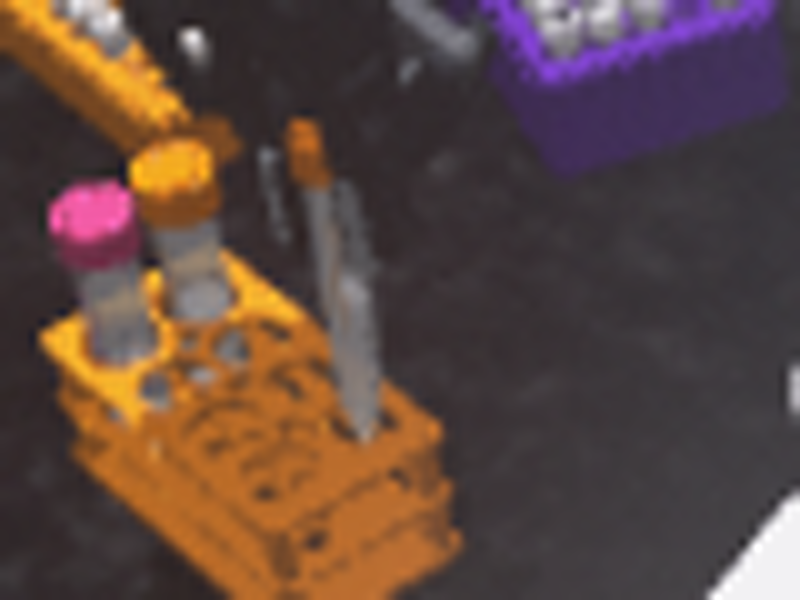

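View pics/top6.png

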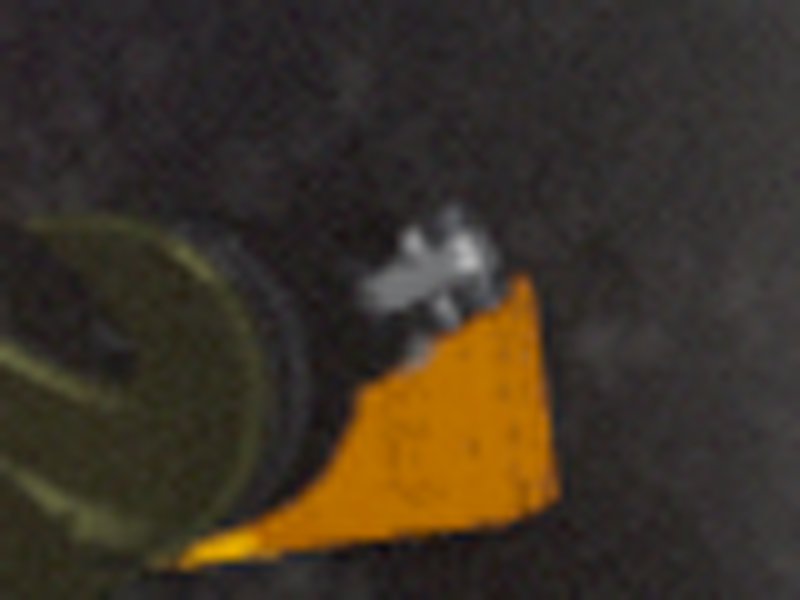

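Call:
drive_tool --targets "1 0.5 0 10 0; 1 0.5 0 10 0; 1 0.5 0 10 0; 1 0.5 0 6 0; 1 0 0 0 0"

```text
time_s: 9.4
tool_pos: [0.5035, 0.1877, 0.0861]
tcp_rot: [-0.66, 3.046, -0.002]
force: [-0.9, 0.0, 0.6]
opening: 0.02
```

```bash
python3 - <<'E'
from h import *
for n in ['scene']:
    s=shot(n); st=env.sense();p=st['tool_pos'];print(p.round(4))
    i=s['pixels'][:,:,::-1].copy();c=i[130:190,150:230] if n=='scene' else i[180:240,120:200]
    cv2.imwrite(f'pics/{n}7.png',cv2.resize(c,(800,600),interpolation=cv2.INTER_CUBIC))
E
python3 to.py 0.5005 0.189 0.081 115.5
```

```text
[0.5037 0.1877 0.0864]
t 9.45 pos [0.5037 0.1877 0.0864] yaw 114.4 tiltz [ 0.025  0.004 -1.   ] F [-0.   0.2  0.2] M [-0.02  0.07 -0.01] op 0.0195 j [-0.31  0.8  -0.22  1.97  0.44  0.4   1.12]
tool shift mm [2.5 2.5 5.4] twist -1.1
```

View pics/scene7.png

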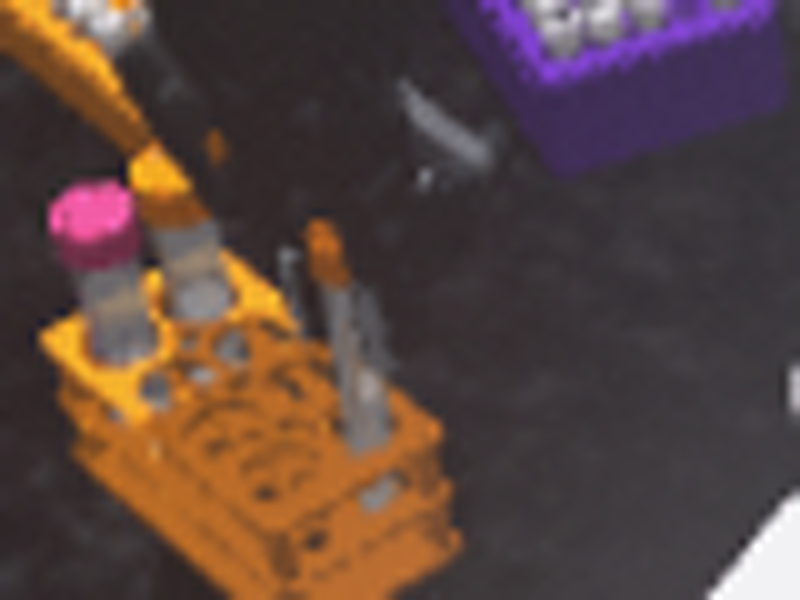

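Call:
drive_tool --targets "1 0 0 4 0; 1 0 0 0 0; -0.1 0 0 0 0; -0.1 0 0 0 0; -0.1 0 0 0 0; -0.1 0 0 0 0; -0.1 0 0 0 0"

```text
time_s: 10.15
tool_pos: [0.5052, 0.1883, 0.0834]
tcp_rot: [-0.659, 3.042, -0.001]
force: [0.2, 0.2, -0.8]
opening: 0.0467
```

```bash
python3 - <<'E'
from h import *
for n in ['scene']:
    s=shot(n); st=env.sense();p=st['tool_pos'];print(p.round(4))
    i=s['pixels'][:,:,::-1].copy();c=i[130:190,150:230] if n=='scene' else i[180:240,120:200]
    cv2.imwrite(f'pics/{n}8.png',cv2.resize(c,(800,600),interpolation=cv2.INTER_CUBIC))
E
python3 to.py 0.5005 0.189 0.081 115.5
```

```text
[0.5052 0.1883 0.0834]
t 10.2 pos [0.5052 0.1883 0.0834] yaw 114.4 tiltz [ 0.028  0.006 -1.   ] F [ 0.1 -0.1  0.5] M [-0.03  0.03 -0.01] op 0.0466 j [-0.32  0.81 -0.22  1.97  0.44  0.39  1.12]
tool shift mm [4.  2.6 2.3] twist -1.1
```

View pics/scene8.png

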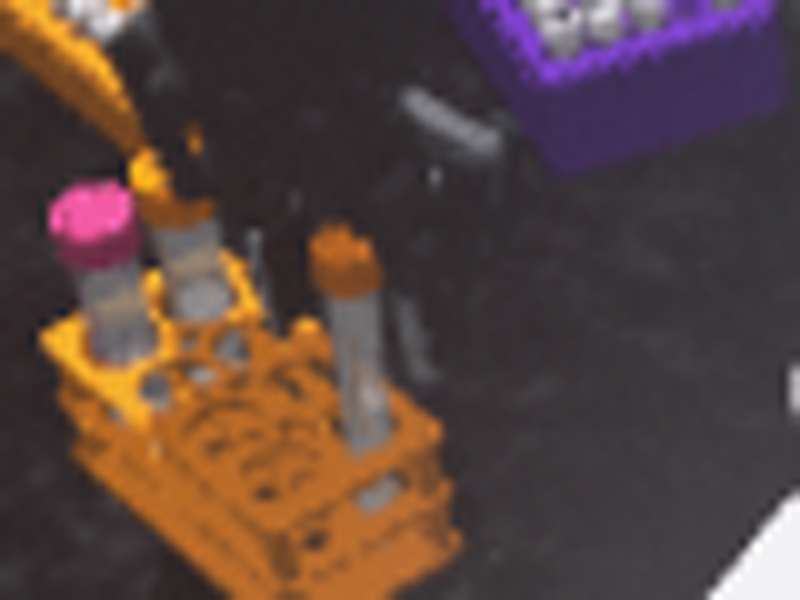

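Call:
drive_tool --targets "-0.1 0 0 -20 0; -0.1 0 0 -25 0; -0.1 0 0 -25 0; -0.1 0 0 -30 0; -0.1 0 0 -30 0; -0.1 0 0 0 0"

```text
time_s: 10.8
tool_pos: [0.5006, 0.1874, 0.2173]
tcp_rot: [-0.66, 3.045, -0.002]
force: [0.5, -0.4, 0.4]
opening: 0.0472
```

```bash
python3 - <<'E'
from h import *
for n in ['scene']:
    s=shot(n); st=env.sense();p=st['tool_pos'];print(p.round(4))
    i=s['pixels'][:,:,::-1].copy();c=i[110:230,130:290]
    cv2.imwrite(f'pics/{n}9.png',cv2.resize(c,(800,600),interpolation=cv2.INTER_CUBIC))
    print(env.spot_in(s,'fin_top'))
E
python3 to.py 0.554 -0.0339 0.2 115.7
```

```text
[0.4996 0.1867 0.2156]
[{'location': [240.4, 196.2], 'p': 0.63}]
t 10.9 pos [0.4988 0.1861 0.2142] yaw 114.5 tiltz [ 0.02   0.001 -1.   ] F [ 0.1  0.3 -0.9] M [-0.01  0.04 -0.  ] op 0.047 j [-0.23  0.6  -0.36  1.88  0.32  0.7   1.23]
tool shift mm [  41.2 -223.    15. ] twist -1.2
```

View pics/scene9.png

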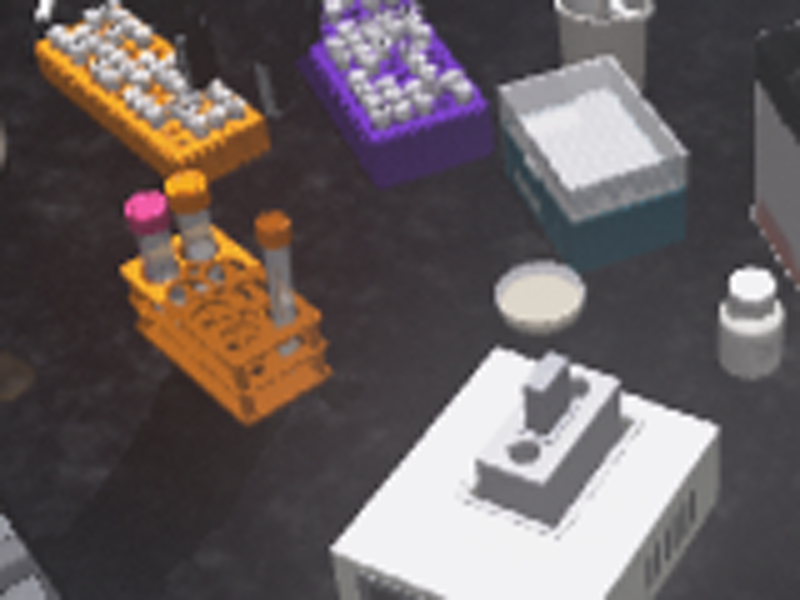

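Call:
drive_tool --targets "-0.1 6 -40 0 0; -0.1 8 -45 0 0; -0.1 8 -45 0 0; -0.1 8 -45 0 0; -0.1 8 -35 0 -1; -0.1 3 -13 0 0; -0.1 0 0 0 0; -0.1 0 0 0 0"

```text
time_s: 11.7
tool_pos: [0.5507, -0.0381, 0.2037]
tcp_rot: [-0.704, 3.059, 0.004]
force: [-0.0, 0.9, -1.0]
opening: 0.0469
```

```bash
python3 to.py 0.554 -0.0338 0.16 115.7
```

```text
t 11.7 pos [ 0.5507 -0.0381  0.2037] yaw 115.9 tiltz [ 0.002  0.003 -1.   ] F [-0.   0.9 -1. ] M [0.02 0.03 0.05] op 0.0469 j [ 0.23  0.65 -0.4   1.81  0.35  0.75  1.66]
tool shift mm [-4.7  2.4 43.7] twist 0.2
```

Call:
drive_tool --targets "-0.1 -4 2 10 0; -0.1 0 0 15 0; -0.1 0 0 15 0; -0.1 0 0 0 0; -0.1 0 0 0 0"

```text
time_s: 12.2
tool_pos: [0.5528, -0.0209, 0.1608]
tcp_rot: [-0.73, 3.052, 0.015]
force: [0.9, 0.5, 0.9]
opening: 0.047
```

```bash
python3 to.py 0.554 -0.0338 0.112 115.7
python3 - <<'E'
from h import *
for n in ['scene','top']:
    s=shot(n); st=env.sense();p=st['tool_pos'];print(p.round(4),proj(s,[p,[.554,-.0338,.14]]))
    i=s['pixels'][:,:,::-1].copy();c=i[130:220,190:310]
    cv2.imwrite(f'pics/{n}10.png',cv2.resize(c,(800,600),interpolation=cv2.INTER_CUBIC))
E
```

```text
t 12.2 pos [ 0.5528 -0.0209  0.1608] yaw 116.9 tiltz [ 0.001  0.01  -1.   ] F [0.9 0.5 0.9] M [-0.05 -0.03 -0.05] op 0.047 j [ 0.18  0.71 -0.38  1.85  0.39  0.65  1.62]
tool shift mm [  5.  -12.5  48.7] twist 1.2
[ 0.5527 -0.0208  0.1609] [[235.55203259 176.11601504]
 [239.10434931 184.09638642]]
[ 0.5529 -0.0214  0.1613] [[233.23430956 193.9139818 ]
 [238.41228169 193.61601399]]
```

View pics/scene10.png

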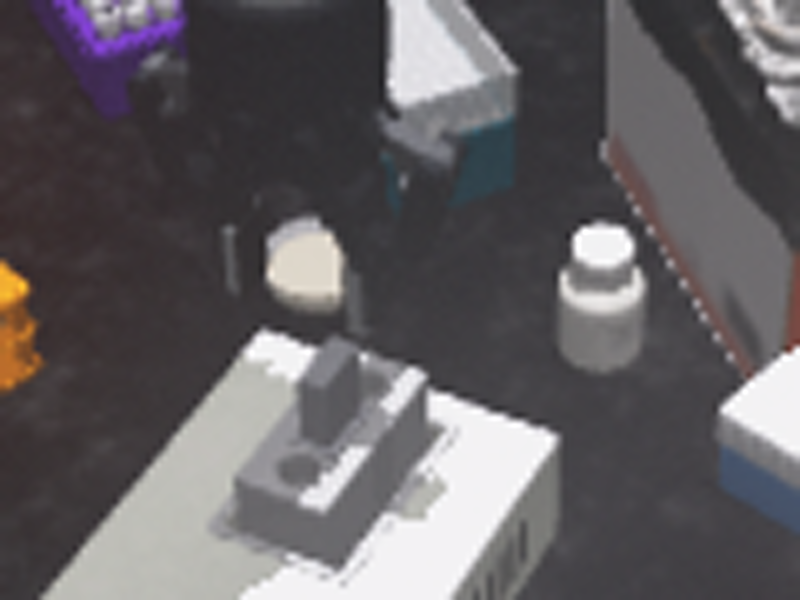

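Call:
drive_tool --targets "-0.1 5 -12 0 0; -0.1 0 0 0 0; -0.1 0 0 0 0; -0.1 0 0 0 0"

```text
time_s: 12.7
tool_pos: [0.5551, -0.0363, 0.1628]
tcp_rot: [-0.726, 3.049, 0.012]
force: [-0.7, 0.2, -0.2]
opening: 0.0471
```

```bash
python3 to.py 0.554 -0.0338 0.112 115.7
```

```text
t 12.7 pos [ 0.5551 -0.0363  0.1628] yaw 116.8 tiltz [ 0.005  0.009 -1.   ] F [-0.7  0.2 -0.2] M [ 0.03 -0.01 -0.  ] op 0.0471 j [ 0.21  0.71 -0.38  1.84  0.39  0.66  1.64]
tool shift mm [ 0.4  2.4 50.9] twist 1.1
```

Call:
drive_tool --targets "-0.1 0 1 10 1; -0.1 0 0 10 0; -0.1 0 0 0 0; -0.1 0 0 0 0"

```text
time_s: 13.1
tool_pos: [0.5545, -0.0349, 0.1408]
tcp_rot: [-0.697, 3.057, 0.013]
force: [-0.0, 0.2, -0.7]
opening: 0.047
```

```bash
python3 to.py 0.554 -0.0338 0.112 115.7
python3 - <<'E'
from h import *
for n in ['scene','top']:
    s=shot(n); st=env.sense();p=st['tool_pos'];print(p.round(4),proj(s,[p,[.554,-.0338,.14]]))
    i=s['pixels'][:,:,::-1].copy();c=i[130:220,190:310]
    cv2.imwrite(f'pics/{n}11.png',cv2.resize(c,(800,600),interpolation=cv2.INTER_CUBIC))
E
```

```text
t 13.1 pos [ 0.5545 -0.0349  0.1408] yaw 115.7 tiltz [ 0.005  0.009 -1.   ] F [-0.   0.2 -0.7] M [-0.02  0.    0.02] op 0.047 j [ 0.2   0.74 -0.35  1.86  0.41  0.61  1.61]
tool shift mm [ 0.2  1.  28.8] twist -0.0
[ 0.5543 -0.035   0.1408] [[239.43467241 184.06895767]
 [239.10434931 184.09638642]]
[ 0.5545 -0.035   0.1411] [[238.83910418 193.39457391]
 [238.41228169 193.61601399]]
```

View pics/scene11.png

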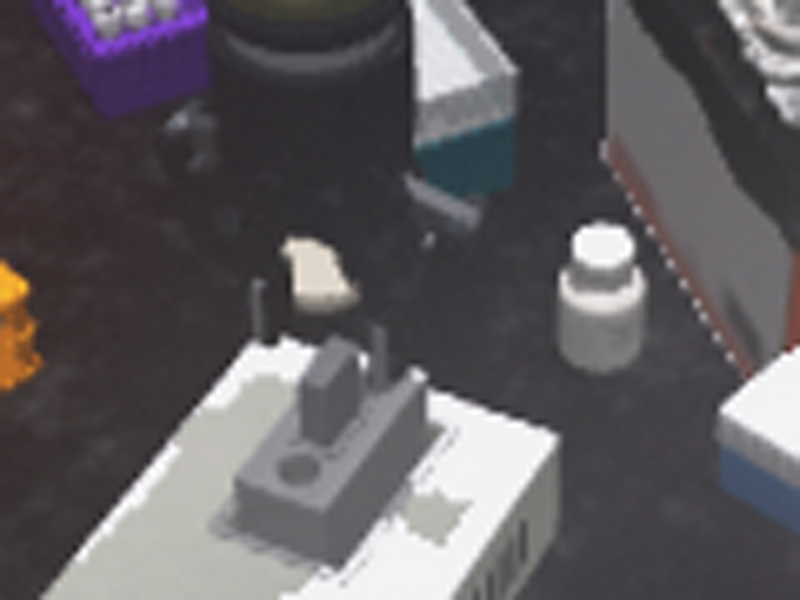

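View pics/top11.png

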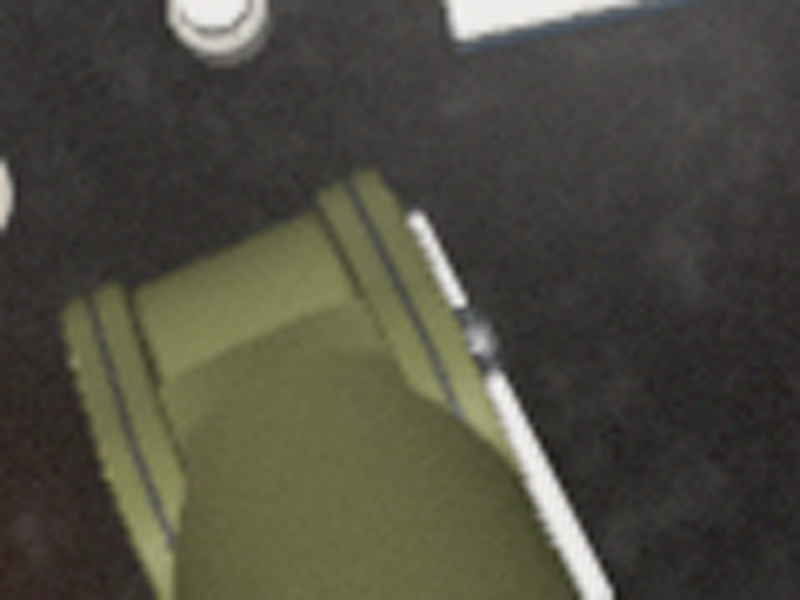

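Call:
drive_tool --targets "-0.1 0 0 9 0; -0.1 0 0 9 0; -0.1 0 0 8 0; -0.1 0 0 0 0; -0.1 0 0 0 0"

```text
time_s: 13.7
tool_pos: [0.5548, -0.0345, 0.1127]
tcp_rot: [-0.697, 3.056, 0.013]
force: [0.7, 0.2, 1.0]
opening: 0.0471
```

```bash
python3 to.py 0.554 -0.0338 0.114 115.7
```

```text
t 13.7 pos [ 0.5548 -0.0345  0.1127] yaw 115.7 tiltz [ 0.005  0.01  -1.   ] F [0.7 0.2 1. ] M [-0. -0.  0.] op 0.0471 j [ 0.18  0.78 -0.32  1.88  0.43  0.54  1.59]
tool shift mm [ 0.4  1.  -1.3] twist -0.0
```

Call:
drive_tool --targets "1 0 1 0 0; 1 0 0 0 0; 1 0 0 0 0; 1 0 0 0 0; 1 0 0 0 0; 1 0 0 0 0" --newtons 100

```text
time_s: 14.3
tool_pos: [0.5542, -0.0333, 0.113]
tcp_rot: [-0.697, 3.056, 0.013]
force: [-1.1, -0.7, -0.2]
opening: 0.0125
```

```bash
python3 to.py 0.554 -0.0338 0.114 115.7
```

```text
t 14.3 pos [ 0.5542 -0.0333  0.113 ] yaw 115.7 tiltz [ 0.005  0.01  -1.   ] F [-1.1 -0.7 -0.2] M [ 0.04  0.04 -0.08] op 0.0125 j [ 0.18  0.78 -0.32  1.88  0.43  0.54  1.59]
tool shift mm [ 0.4 -0.4 -1. ] twist 0.0
```

Call:
drive_tool --targets "1 0 3 -0.8 0; 1 0 3 -0.8 0; 1 0 3 -0.8 0"

```text
time_s: 14.6
tool_pos: [0.5503, -0.0296, 0.1137]
tcp_rot: [-0.693, 3.059, 0.006]
force: [2.6, -2.3, -12.6]
opening: 0.0124
```

```bash
cat > st.py <<'E'
from h import *
st=env.sense();M=R.from_rotvec(st['tcp_rot']).as_matrix()
a=np.radians(115.7);yb=np.array([np.cos(a),np.sin(a),0]);xb=np.array([np.sin(a),-np.cos(a),0])
d=st['tool_pos']-[.5542,-.0333,.113]
z=-M[:,2]
print('t',round(st['time_s'],2),'shift block xyz mm',(np.array([d@xb,d@yb,d[2]])*1e3).round(1),'lean +y deg',np.degrees(np.arctan2(z@yb,z[2])).round(2),'lean +x',np.degrees(np.arctan2(z@xb,z[2])).round(2),'F xyz blk',np.array([st['force']@xb,st['force']@yb,st['force'][2]]).round(1),'Mx My',np.round([st['moment']@xb,st['moment']@yb,st['moment'][2]],2),'op',round(st['opening'],4))
E
python3 st.py
```

```text
t 14.6 shift block xyz mm [-1.9  5.   0.7] lean +y deg -0.13 lean +x -0.34 F xyz blk [  1.3  -3.2 -12.6] Mx My [-1.03 -0.33  0.04] op 0.0124
```

Call:
drive_tool --targets "1 0 3 -0.5 0; 1 0 3 -0.5 0; 1 0 3 -0.5 0; 1 0 0 0 0"

```text
time_s: 15.0
tool_pos: [0.5444, -0.0213, 0.1136]
tcp_rot: [-0.694, 3.063, 0.005]
force: [2.0, -2.6, -9.8]
opening: 0.0124
```

```bash
python3 st.py
cat > pic.py <<'E'
from h import *
import sys
s=shot('scene');i=s['pixels'][:,:,::-1].copy();c=i[150:255,190:330]
cv2.imwrite(f'pics/{sys.argv[1]}.png',cv2.resize(c,(800,600),interpolation=cv2.INTER_CUBIC))
E
python3 pic.py r1
```

```text
t 15.0 shift block xyz mm [-3.7 15.1  0.6] lean +y deg -0.17 lean +x -0.11 F xyz blk [ 0.7 -3.2 -9.8] Mx My [-0.89 -0.24  0.06] op 0.0124
```

View pics/r1.png

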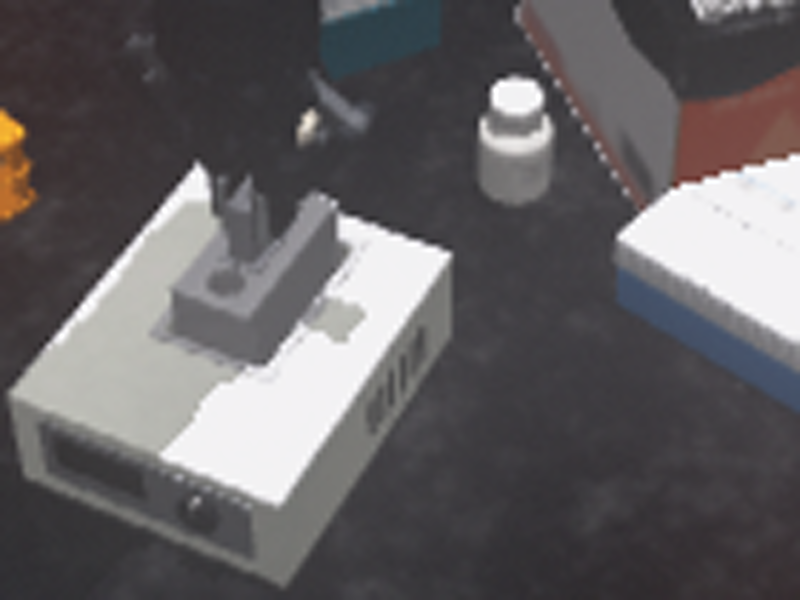

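Call:
drive_tool --targets "0.4 0 0 0 0; 0.4 0 0 0 0; 0.4 0 0 -6 0; 0.4 0 0 -10 0; 0.4 0 0 0 0" --newtons 60

```text
time_s: 15.55
tool_pos: [0.5467, -0.0167, 0.1352]
tcp_rot: [-0.696, 3.054, 0.011]
force: [0.3, -0.1, 0.1]
opening: 0.0256
```

```bash
python3 st.py
```

```text
t 15.55 shift block xyz mm [ 0.5 18.3 22.2] lean +y deg -0.28 lean +x -0.6 F xyz blk [ 0.2 -0.2  0.1] Mx My [ 0.02 -0.01 -0.07] op 0.0256
```

Call:
drive_tool --targets "0.4 0 0 5 0; 0.4 0 -4 0 0; 0.4 0 -4 0 0; 0.4 0 -3 0 0; 0.4 0 -3 0 0"

```text
time_s: 16.05
tool_pos: [0.5531, -0.0285, 0.1305]
tcp_rot: [-0.697, 3.053, 0.014]
force: [-2.0, 3.8, 3.1]
opening: 0.0258
```

```bash
python3 st.py
```

```text
t 16.05 shift block xyz mm [ 1.1  4.8 17.5] lean +y deg -0.38 lean +x -0.67 F xyz blk [-0.1  4.3  3.1] Mx My [ 0.79 -0.    0.  ] op 0.0258
```

Call:
drive_tool --targets "0.4 0 -2 0 0; 0.4 0 -2 0 0"

```text
time_s: 16.25
tool_pos: [0.5548, -0.0318, 0.1303]
tcp_rot: [-0.698, 3.053, 0.016]
force: [-0.6, 2.1, 0.1]
opening: 0.0256
```

```bash
python3 st.py; python3 pic.py r2
```

```text
t 16.25 shift block xyz mm [ 1.2  1.2 17.3] lean +y deg -0.45 lean +x -0.67 F xyz blk [0.3 2.2 0.1] Mx My [0.29 0.02 0.06] op 0.0256
```

View pics/r2.png

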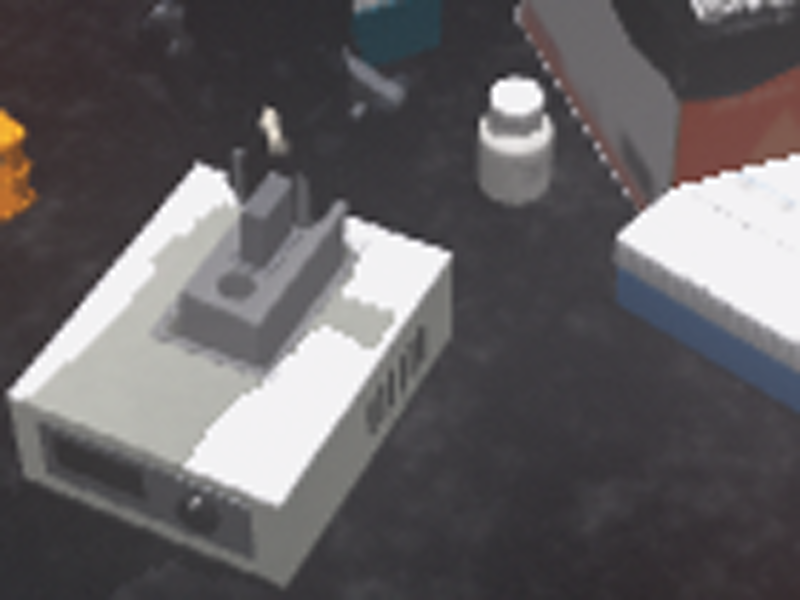

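Call:
drive_tool --targets "0.4 0 -3 0 0; 0.4 0 -3 0 0; 0.4 0 -3 0 0"

```text
time_s: 16.6
tool_pos: [0.5592, -0.0412, 0.1302]
tcp_rot: [-0.697, 3.053, 0.014]
force: [-0.4, 1.0, 1.5]
opening: 0.0257
```

```bash
python3 st.py
```

```text
t 16.6 shift block xyz mm [ 1.1 -9.3 17.2] lean +y deg -0.39 lean +x -0.67 F xyz blk [0.  1.1 1.5] Mx My [ 0.31  0.03 -0.03] op 0.0257
```

Call:
drive_tool --targets "0.4 0 -2 0 0; 0.4 0 -2 0 0"

```text
time_s: 16.8
tool_pos: [0.5606, -0.0437, 0.1304]
tcp_rot: [-0.698, 3.053, 0.018]
force: [-2.8, 4.5, 2.5]
opening: 0.0255
```

```bash
python3 st.py; python3 pic.py r3
```

```text
t 16.8 shift block xyz mm [  1.2 -12.2  17.4] lean +y deg -0.51 lean +x -0.66 F xyz blk [-0.6  5.2  2.5] Mx My [ 1.26  0.1  -0.  ] op 0.0255
```

View pics/r3.png

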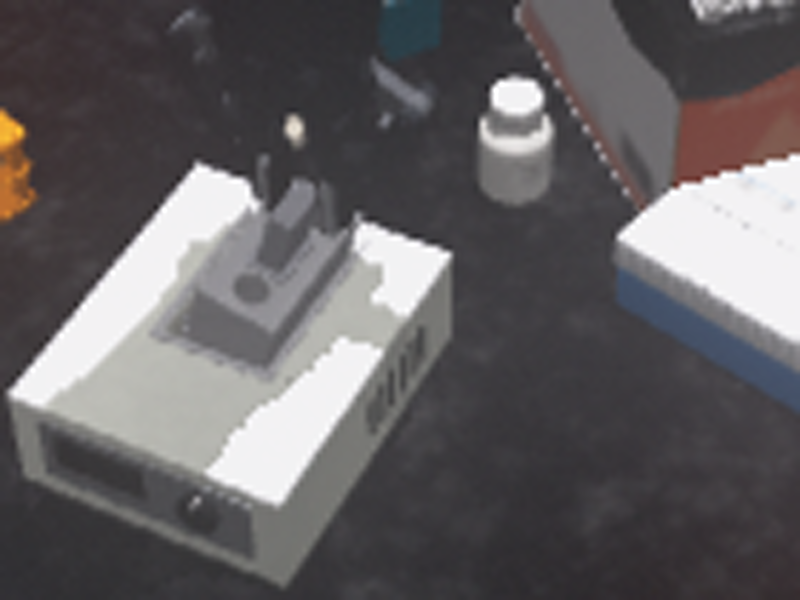

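Call:
drive_tool --targets "0.4 0 -2 0 0; 0.4 0 -2 0 0; 0.4 0 -2 0 0"

```text
time_s: 17.15
tool_pos: [0.5629, -0.0482, 0.1306]
tcp_rot: [-0.701, 3.053, 0.02]
force: [-1.9, 1.5, 3.7]
opening: 0.0255
```

```bash
python3 st.py
```

```text
t 17.15 shift block xyz mm [  1.4 -17.2  17.6] lean +y deg -0.58 lean +x -0.66 F xyz blk [-1.1  2.2  3.7] Mx My [0.65 0.09 0.03] op 0.0255
```

Call:
drive_tool --targets "0.4 0 -2 0 0; 0.4 0 -2 0 0; 0.4 0 -2 0 0"

```text
time_s: 17.45
tool_pos: [0.5665, -0.0568, 0.13]
tcp_rot: [-0.698, 3.053, 0.015]
force: [-0.7, 1.9, 0.2]
opening: 0.0256
```

```bash
python3 st.py; python3 pic.py r4
```

```text
t 17.45 shift block xyz mm [  0.9 -26.5  17. ] lean +y deg -0.4 lean +x -0.64 F xyz blk [0.2 2.  0.2] Mx My [0.23 0.01 0.  ] op 0.0256
```

View pics/r4.png

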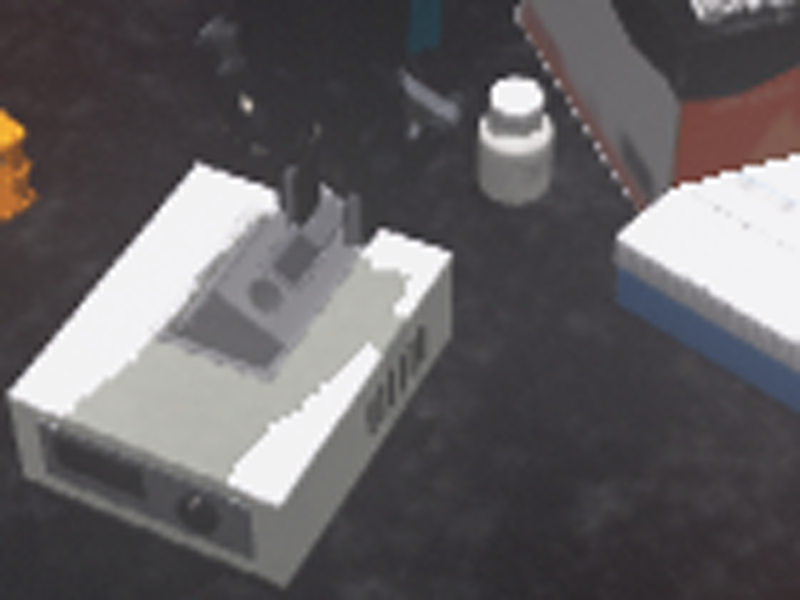

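Call:
drive_tool --targets "0.4 0 4 0 0; 0.4 0 4 0 0; 0.4 0 3 0 0; 0.4 0 3 0 0"

```text
time_s: 17.9
tool_pos: [0.5615, -0.0475, 0.1302]
tcp_rot: [-0.692, 3.053, 0.007]
force: [1.2, -1.6, 1.4]
opening: 0.0258
```

```bash
python3 st.py; python3 pic.py r5
```

```text
t 17.9 shift block xyz mm [  0.4 -16.   17.2] lean +y deg -0.11 lean +x -0.66 F xyz blk [ 0.3 -2.   1.4] Mx My [-0.31  0.03 -0.01] op 0.0258
```

View pics/r5.png

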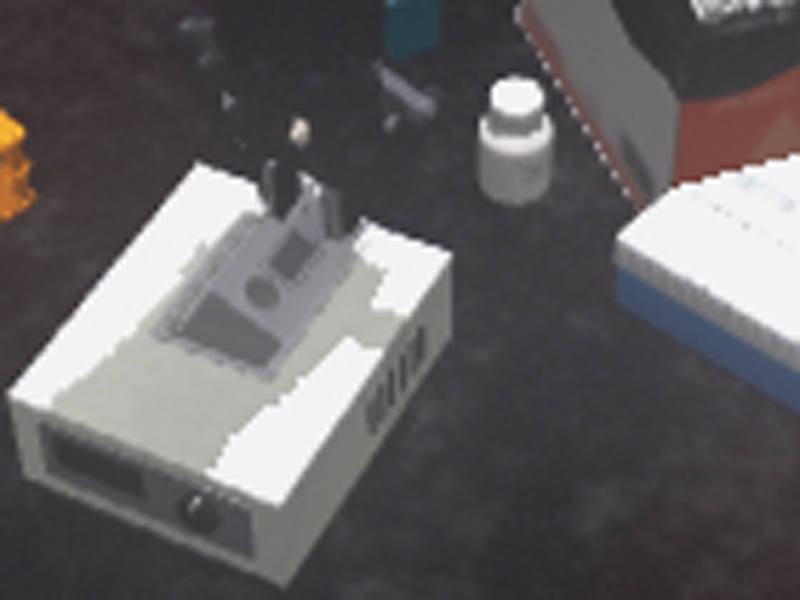

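Call:
drive_tool --targets "0.4 0 3 -1 0; 0.4 0 3 -1 0; 0.4 0 2 -1 0"

```text
time_s: 18.25
tool_pos: [0.5588, -0.0414, 0.1343]
tcp_rot: [-0.69, 3.052, 0.002]
force: [1.4, -3.3, 1.6]
opening: 0.0256
```

```bash
python3 st.py; python3 pic.py r6
```

```text
t 18.25 shift block xyz mm [ 0.7 -9.3 21.3] lean +y deg 0.08 lean +x -0.73 F xyz blk [-0.2 -3.6  1.6] Mx My [-0.72  0.1   0.  ] op 0.0256
```

View pics/r6.png

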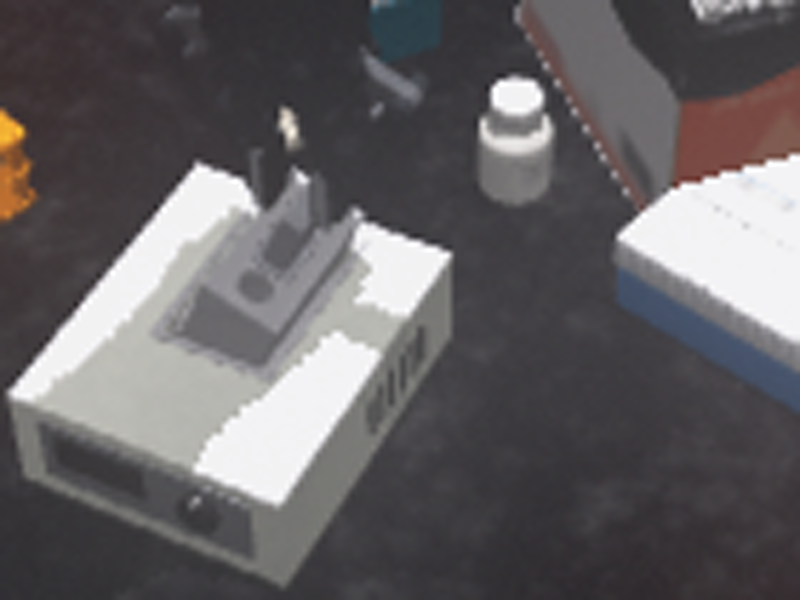

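Call:
drive_tool --targets "0.4 0 3 -1 0; 0.4 0 2 -1 0; 0.4 0 2 -1 0; 0.4 0 2 -1 0"

```text
time_s: 18.7
tool_pos: [0.5558, -0.0349, 0.1388]
tcp_rot: [-0.687, 3.051, -0.003]
force: [2.7, -4.0, 2.2]
opening: 0.0256
```

```bash
python3 st.py; python3 pic.py r7
```

```text
t 18.7 shift block xyz mm [ 0.7 -2.2 25.8] lean +y deg 0.28 lean +x -0.79 F xyz blk [ 0.7 -4.8  2.2] Mx My [-1.07 -0.   -0.01] op 0.0256
```

View pics/r7.png

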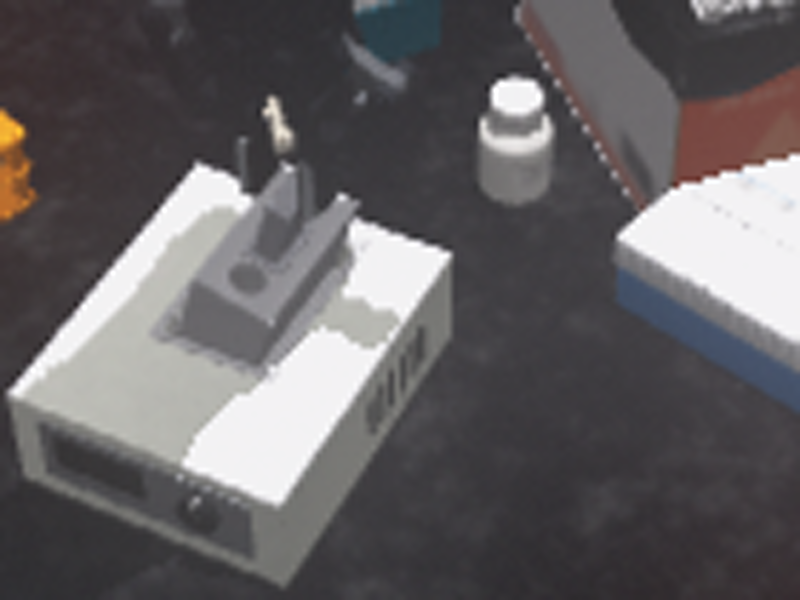

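Call:
drive_tool --targets "0.4 0 2 -0.5 0; 0.4 0 2 -0.5 0; 0.4 0 2 -0.5 0; 0.4 0 2 -0.5 0"

```text
time_s: 19.15
tool_pos: [0.5506, -0.0242, 0.1405]
tcp_rot: [-0.69, 3.052, 0.004]
force: [1.4, -1.7, 1.0]
opening: 0.0256
```

```bash
python3 st.py; python3 pic.py r8
```

```text
t 19.15 shift block xyz mm [ 0.7  9.8 27.5] lean +y deg 0.04 lean +x -0.74 F xyz blk [ 0.5 -2.1  1. ] Mx My [-0.27 -0.01  0.04] op 0.0256
```

View pics/r8.png

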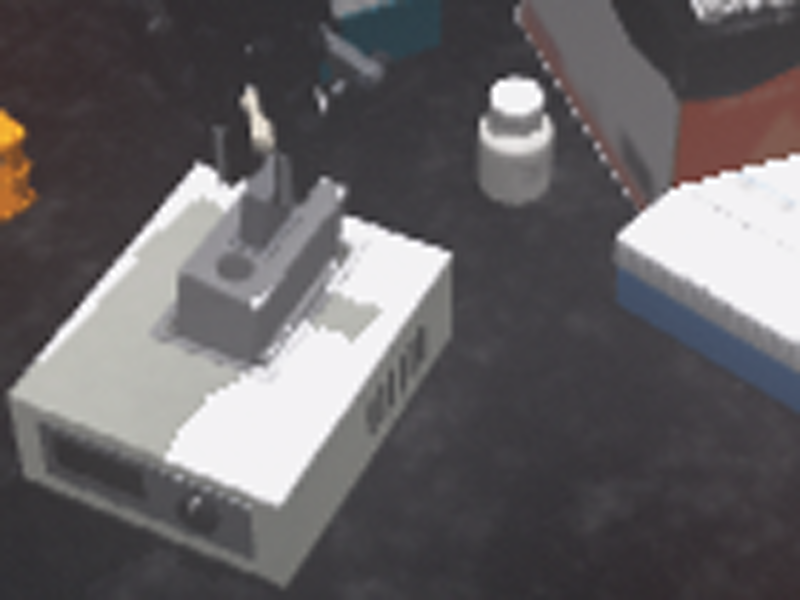

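Call:
drive_tool --targets "0.4 0 2 -0.5 0; 0.4 0 2 -0.5 0; 0.4 0 2 0 0; 0.4 0 2 0 0"

```text
time_s: 19.6
tool_pos: [0.546, -0.015, 0.1413]
tcp_rot: [-0.693, 3.052, 0.006]
force: [0.6, -0.8, 0.4]
opening: 0.0255
```

```bash
python3 st.py; python3 pic.py r9
```

```text
t 19.6 shift block xyz mm [ 0.5 20.1 28.3] lean +y deg -0.07 lean +x -0.69 F xyz blk [ 0.2 -1.   0.4] Mx My [-0.21  0.05 -0.02] op 0.0255
```

View pics/r9.png

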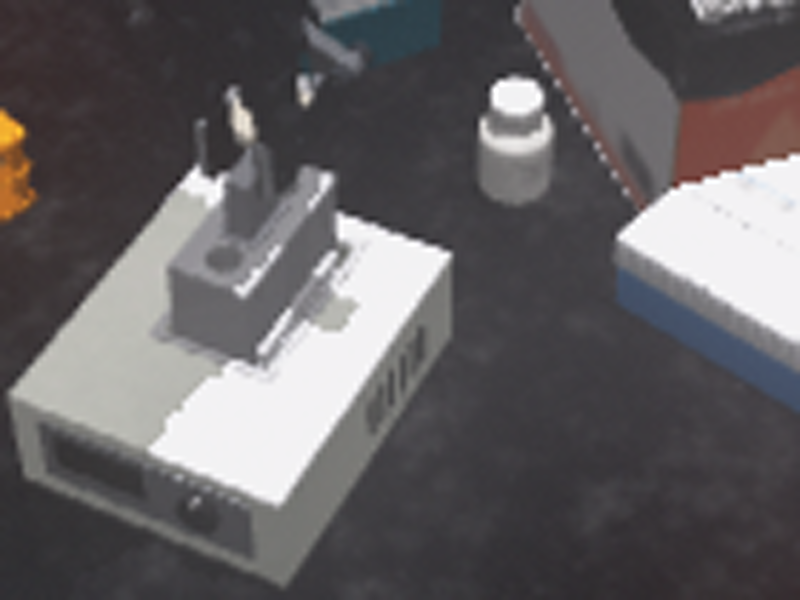

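```bash
cat > fb.py <<'E'
from h import *
from scipy.optimize import least_squares
def tr(v,P):
    c,s=np.cos(v[2]),np.sin(v[2]);return np.c_[P[:,0]*c-P[:,1]*s+v[0],P[:,0]*s+P[:,1]*c+v[1],P[:,2]]
C=np.array([[.09,.075,.07],[.09,-.075,.07],[-.09,-.075,.07],[-.09,.075,.07]])
def run(c,S):
    f=lambda v:(proj(S,tr(v,C))-c).ravel()
    r=least_squares(f,[.53,-.04,.45]);return r.x.round(4),f(r.x).round(1).tolist()
if __name__=='__main__':
    S=shot('scene')
    print('before',run(np.array([[400,238],[575,300],[455,478],[265,400]])/4+[130,120],S))
    print('now',run(np.array([[197,164],[453,254],[284,505],[9,394]])/5.7143+[190,150],S))
E
python3 fb.py
```

```text
before (array([ 0.5324, -0.0443,  0.4444]), [-0.5, -0.3, 0.4, 0.3, 0.2, 0.1, -0.1, -0.3])
now (array([ 0.5239, -0.0335,  0.4584]), [0.2, -0.1, -0.0, -0.3, -0.2, 0.1, 0.1, 0.3])
```

Call:
drive_tool --targets "0.4 0 -5 0 0; 0.4 0 0 5 0; 0.4 0 0 4 0; 0.4 0 0 0 0; 1 0 0 0 0; 1 0 0 0 0; 1 0 0 0 0; 1 0 0 0 0" --newtons 60

```text
time_s: 20.5
tool_pos: [0.5485, -0.0198, 0.1311]
tcp_rot: [-0.693, 3.053, 0.007]
force: [1.6, -1.6, -0.3]
opening: 0.013
```

```bash
python3 st.py; python3 pic.py r10
```

```text
t 20.5 shift block xyz mm [ 0.7 14.6 18.1] lean +y deg -0.09 lean +x -0.68 F xyz blk [ 0.7 -2.1 -0.3] Mx My [-0.29 -0.03  0.03] op 0.013
```

View pics/r10.png

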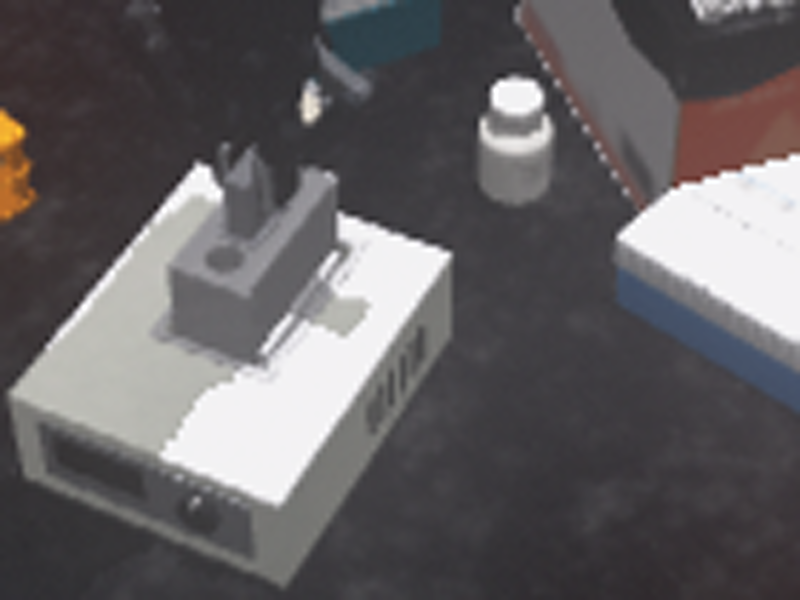

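Call:
drive_tool --targets "1 0 -3 0 0; 1 0 -3 0 0; 1 0 -3 0 0" --newtons 100

```text
time_s: 20.85
tool_pos: [0.5493, -0.0208, 0.131]
tcp_rot: [-0.702, 3.054, 0.022]
force: [-1.6, 4.3, 1.1]
opening: 0.0121
```

```bash
python3 st.py; python3 pic.py r11
```

```text
t 20.85 shift block xyz mm [ 1.  13.4 18. ] lean +y deg -0.69 lean +x -0.62 F xyz blk [0.4 4.6 1.1] Mx My [ 1.35  0.03 -0.02] op 0.0121
```

View pics/r11.png

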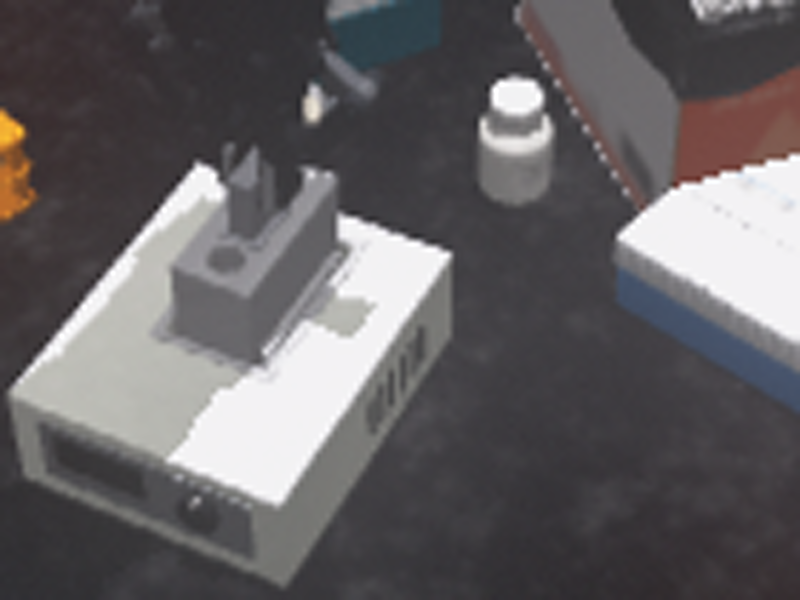

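Call:
drive_tool --targets "1 0 -6 0 0; 1 0 -6 0 0; 1 0 -6 0 0"

```text
time_s: 21.2
tool_pos: [0.5506, -0.0223, 0.1311]
tcp_rot: [-0.718, 3.058, 0.055]
force: [-5.7, 9.5, 6.1]
opening: 0.0125
```

```bash
python3 st.py
```

```text
t 21.2 shift block xyz mm [ 1.5 11.4 18.1] lean +y deg -1.94 lean +x -0.44 F xyz blk [-1.  11.   6.1] Mx My [2.82 0.36 0.02] op 0.0125
```

Call:
drive_tool --targets "1 0 0 -2 0; 1 0 0 0 0"

```text
time_s: 21.4
tool_pos: [0.5494, -0.0211, 0.1325]
tcp_rot: [0.72, -3.055, -0.058]
force: [0.9, 0.5, -2.9]
opening: 0.0124
```

```bash
python3 st.py;python3 pic.py r12
```

```text
t 21.4 shift block xyz mm [ 1.  13.1 19.5] lean +y deg -2.11 lean +x -0.35 F xyz blk [ 1.1  0.1 -2.9] Mx My [-0.21 -0.05  0.07] op 0.0124
```

View pics/r12.png

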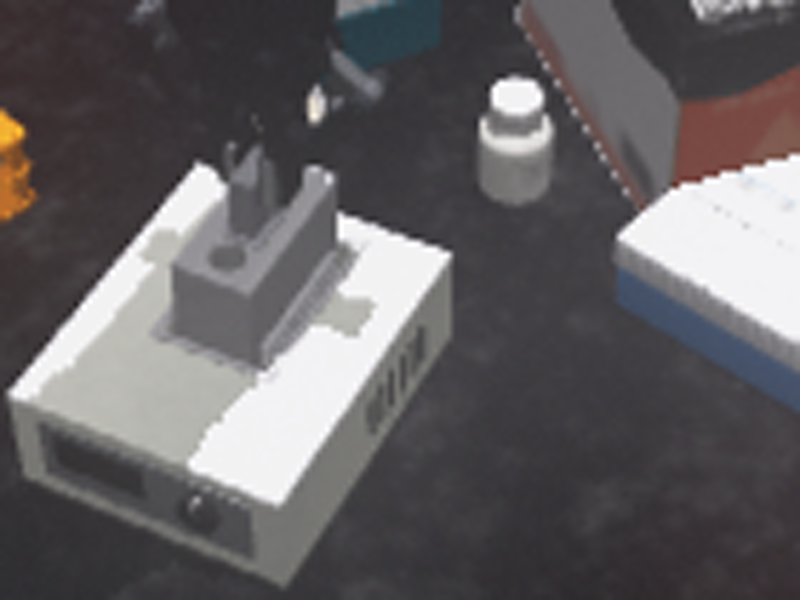

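Call:
drive_tool --targets "1 0 -5 -1 0; 1 0 -8 0 0; 1 0 -8 0 0"

```text
time_s: 21.75
tool_pos: [0.5525, -0.0262, 0.1334]
tcp_rot: [0.725, -3.045, -0.091]
force: [-8.3, 13.6, 9.5]
opening: 0.0123
```

```bash
python3 st.py;python3 pic.py r13
```

```text
t 21.75 shift block xyz mm [ 1.5  7.2 20.4] lean +y deg -3.37 lean +x -0.13 F xyz blk [-1.5 15.8  9.5] Mx My [ 4.67  0.61 -0.33] op 0.0123
```

View pics/r13.png

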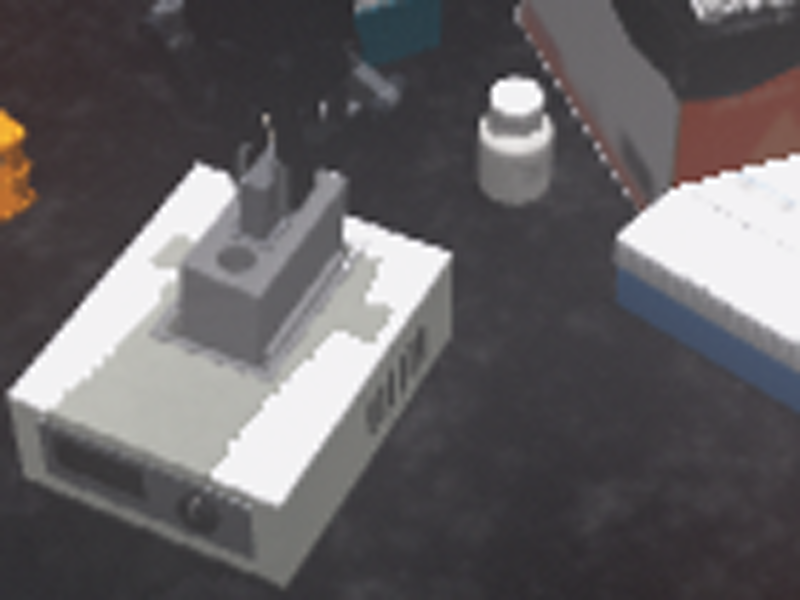

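Call:
drive_tool --targets "1 0 -5 -4 0; 1 0 -6 -3 0"

```text
time_s: 22.0
tool_pos: [0.5528, -0.0286, 0.1382]
tcp_rot: [0.728, -3.036, -0.112]
force: [-1.7, 6.2, -8.4]
opening: 0.0123
```

```bash
python3 st.py;python3 pic.py r14
```

```text
t 22.0 shift block xyz mm [ 0.8  4.8 25.2] lean +y deg -4.22 lean +x 0.13 F xyz blk [ 1.1  6.3 -8.4] Mx My [ 1.79 -0.59 -0.26] op 0.0123
```

View pics/r14.png

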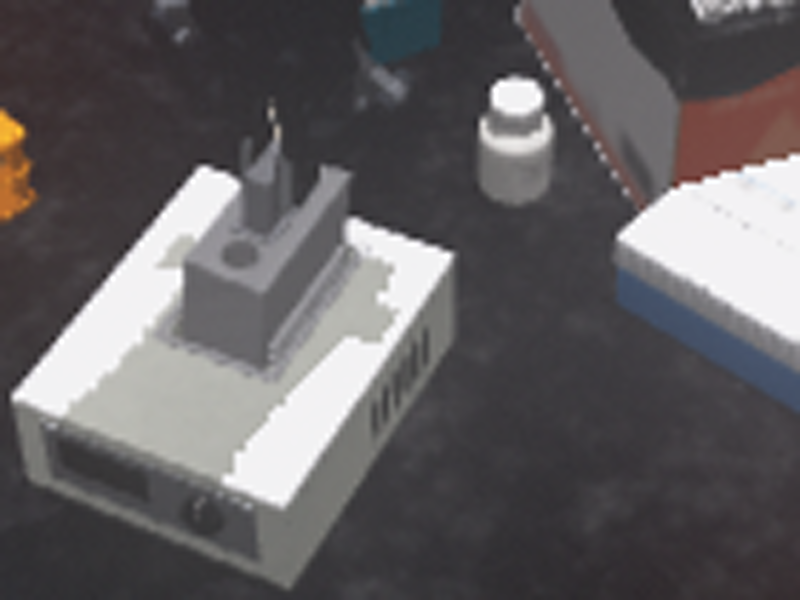

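Call:
drive_tool --targets "1 0 -6 0 0; 1 0 -6 -2 0; 1 0 -6 -1 0"

```text
time_s: 22.35
tool_pos: [0.5554, -0.0331, 0.1386]
tcp_rot: [0.729, -3.025, -0.144]
force: [-3.8, 9.8, 0.7]
opening: 0.0121
```

```bash
python3 st.py;python3 pic.py r15
```

```text
t 22.35 shift block xyz mm [ 1.2 -0.3 25.6] lean +y deg -5.5 lean +x 0.37 F xyz blk [ 0.9 10.5  0.7] Mx My [ 2.95 -0.27 -0.4 ] op 0.0121
```

View pics/r15.png

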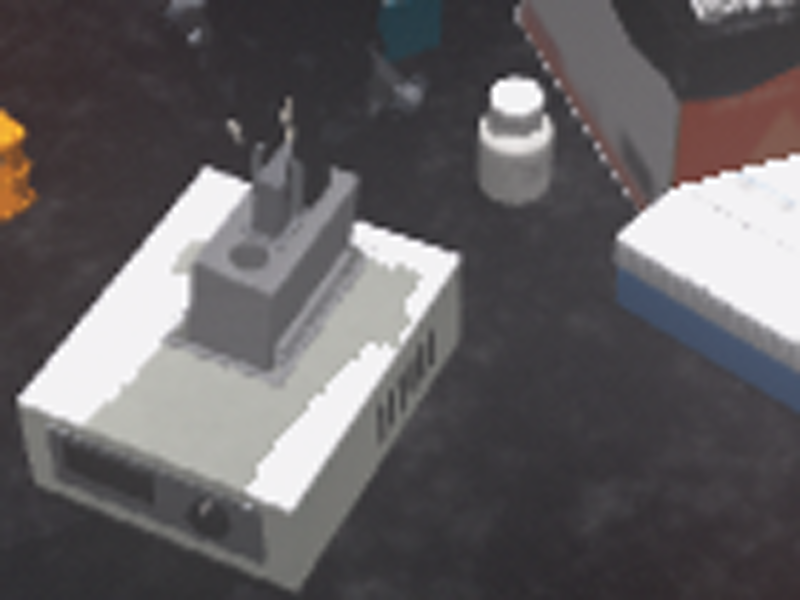

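Call:
drive_tool --targets "1 0 -11 -1.5 0; 1 0 -11 -1.5 0"

```text
time_s: 22.6
tool_pos: [0.5597, -0.0411, 0.1388]
tcp_rot: [0.733, -3.013, -0.174]
force: [-5.4, 10.2, 0.1]
opening: 0.0121
```

```bash
python3 st.py;python3 pic.py r16
```

```text
t 22.6 shift block xyz mm [ 1.6 -9.4 25.8] lean +y deg -6.71 lean +x 0.67 F xyz blk [-0.5 11.5  0.1] Mx My [ 3.22 -0.   -0.43] op 0.0121
```

View pics/r16.png

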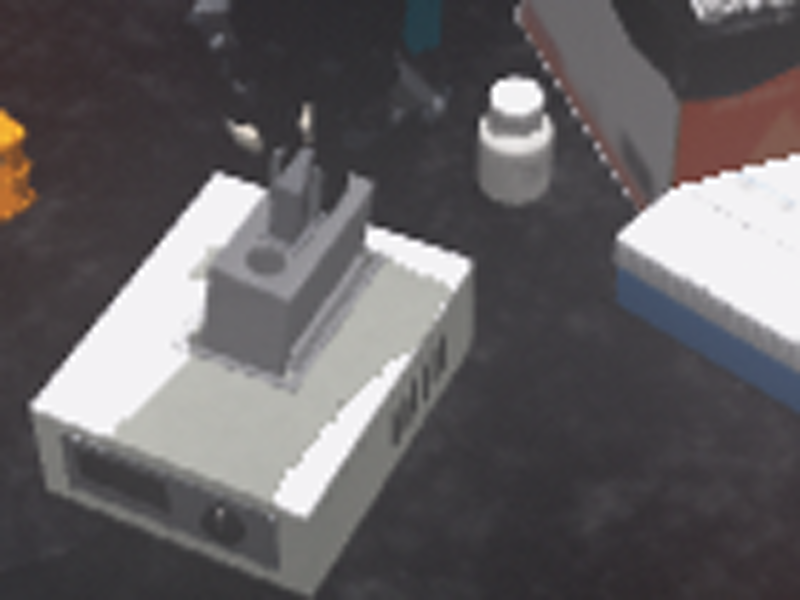

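Run:
```python
from fb import *
S=shot('scene')
print(run(np.array([[217,173],[473,263],[307,520],[31,407]])/5.7143+[190,150],S))
```

```text
(array([ 0.5278, -0.0462,  0.4608]), [0.0, 0.1, 0.2, -0.1, -0.1, -0.2, -0.2, 0.2])
```

Call:
drive_tool --targets "1 0 2 3 0; 1 0 3 1 0; 1 0 4 0 0; 1 0 4 0 0"

```text
time_s: 23.1
tool_pos: [0.5573, -0.0375, 0.1354]
tcp_rot: [0.722, -3.021, -0.158]
force: [3.4, -4.9, -5.0]
opening: 0.0122
```

```bash
python3 st.py
```

```text
t 23.1 shift block xyz mm [ 1.  -5.1 22.4] lean +y deg -6.07 lean +x 0.5 F xyz blk [ 0.9 -5.9 -5. ] Mx My [-1.88 -0.3  -0.12] op 0.0122
```

Call:
drive_tool --targets "1 0 4 0.5 0; 1 0 4 0.5 0; 1 0 4 0.5 0; 1 0 4 0.5 0; 1 0 4 0.5 0; 1 0 4 0.5 0"

```text
time_s: 23.7
tool_pos: [0.5558, -0.0358, 0.1362]
tcp_rot: [0.704, -3.042, -0.112]
force: [2.7, -4.4, -2.5]
opening: 0.0123
```

```bash
python3 st.py;python3 pic.py r17
```

```text
t 23.7 shift block xyz mm [ 0.3 -3.  23.2] lean +y deg -4.23 lean +x 0.07 F xyz blk [ 0.5 -5.2 -2.5] Mx My [-1.65 -0.18  0.16] op 0.0123
```

View pics/r17.png

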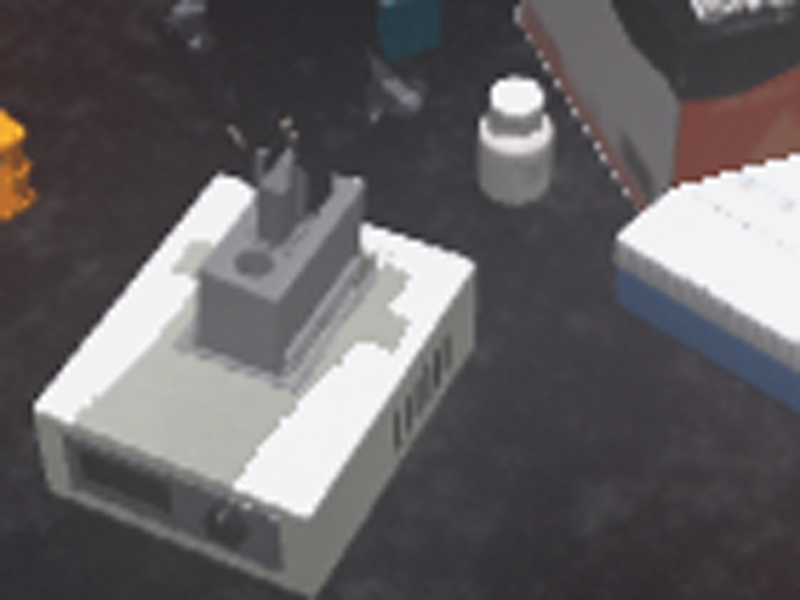

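Lean is recovering at 0.3° per row and the bath (left corner ≈ (35,407), slightly −y) stays put; continuing.

Call:
drive_tool --targets "1 0 4 0.5 0; 1 0 4 0.5 0; 1 0 4 0.5 0; 1 0 4 0.5 0; 1 0 4 0.5 0; 1 0 4 0.5 0; 1 0 4 0.5 0; 1 0 4 0.5 0"

```text
time_s: 24.55
tool_pos: [0.5542, -0.0335, 0.1376]
tcp_rot: [-0.691, 3.063, 0.047]
force: [3.0, -6.5, -0.9]
opening: 0.0122
```

```bash
python3 st.py
```

```text
t 24.55 shift block xyz mm [-0.1 -0.2 24.6] lean +y deg -1.68 lean +x -0.44 F xyz blk [-0.1 -7.2 -0.9] Mx My [-1.62 -0.13  0.34] op 0.0122
```

Call:
drive_tool --targets "1 0 4 0.5 0; 1 0 4 0.5 0; 1 0 4 0.5 0; 1 0 3 0.5 0; 1 0 -2 0 0; 1 0 0 0 0"

```text
time_s: 25.15
tool_pos: [0.5546, -0.0344, 0.1384]
tcp_rot: [-0.681, 3.057, 0.017]
force: [0.7, 0.4, -2.6]
opening: 0.0123
```

```bash
python3 st.py;python3 pic.py r18
```

```text
t 25.15 shift block xyz mm [-0.1 -1.2 25.4] lean +y deg -0.46 lean +x -0.69 F xyz blk [ 0.8  0.  -2.6] Mx My [-0.2  -0.2   0.02] op 0.0123
```

View pics/r18.png

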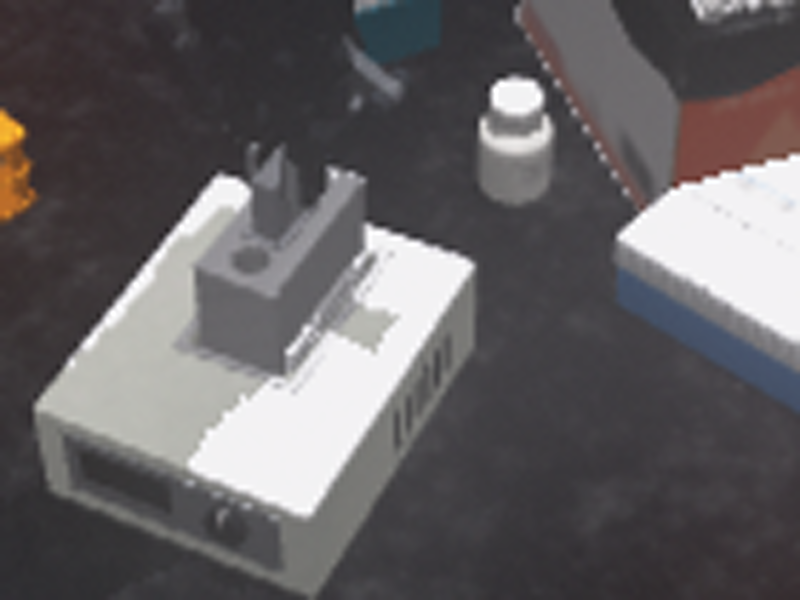

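Call:
drive_tool --targets "1 0 0 -5 0; 1 0 0 -5 0; 1 0 0 -5 0; 1 0 0 0 0; 1 0 0 0 0; 1 0 0 0 0"

```text
time_s: 25.8
tool_pos: [0.5523, -0.0333, 0.1543]
tcp_rot: [-0.683, 3.06, 0.02]
force: [0.6, 0.1, -3.3]
opening: 0.0122
```

```bash
python3 st.py;python3 pic.py r19
```

```text
t 25.8 shift block xyz mm [-1.7  0.8 41.3] lean +y deg -0.64 lean +x -0.5 F xyz blk [ 0.5 -0.1 -3.3] Mx My [-0.02 -0.02  0.02] op 0.0122
```

View pics/r19.png

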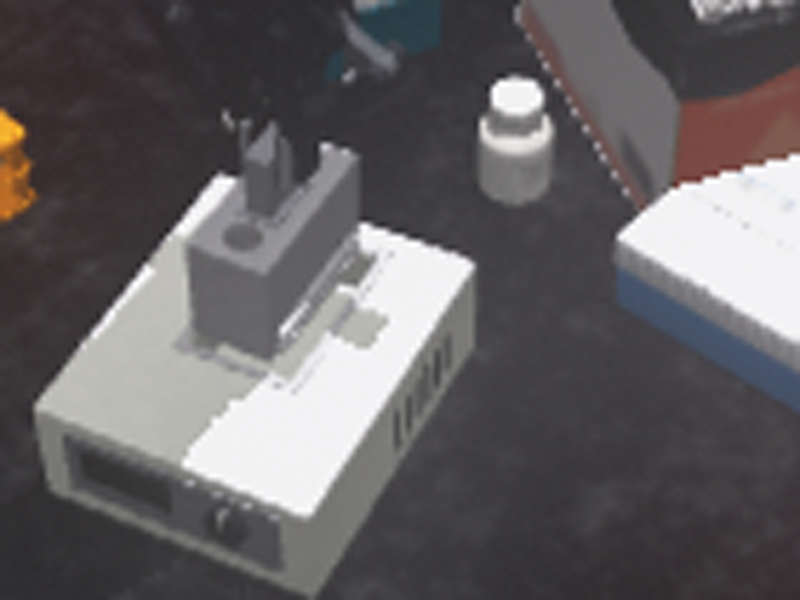

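```bash
python3 - <<'E'
from fb import *
S=shot('scene','final')
print(run(np.array([[222,173],[476,264],[312,519],[35,407]])/5.7143+[190,150],S))
for k in range(4):
    print(env.sense()['tool_pos'].round(4),env.sense()['force'].round(1)); shot('top')
i=cv2.imread('pics/final.png');cv2.imwrite('pics/finalb.png',cv2.resize(i,(800,600)))
E
python3 st.py
```

```text
(array([ 0.5295, -0.0474,  0.46  ]), [-0.1, 0.0, 0.5, -0.2, -0.2, -0.0, -0.1, 0.2])
[ 0.5523 -0.0334  0.1541] [-0.1  0.2 -2.1]
[ 0.5523 -0.0333  0.1541] [-0.4 -0.2 -2.9]
[ 0.5524 -0.0333  0.1541] [-0.6  0.1 -3. ]
[ 0.5524 -0.0333  0.1541] [ 0.5  0.3 -3. ]
t 26.1 shift block xyz mm [-1.6  0.8 41.1] lean +y deg -0.65 lean +x -0.5 F xyz blk [-0.2  0.2 -2.2] Mx My [-0.04  0.03 -0.01] op 0.0119
```

View pics/finalb.png

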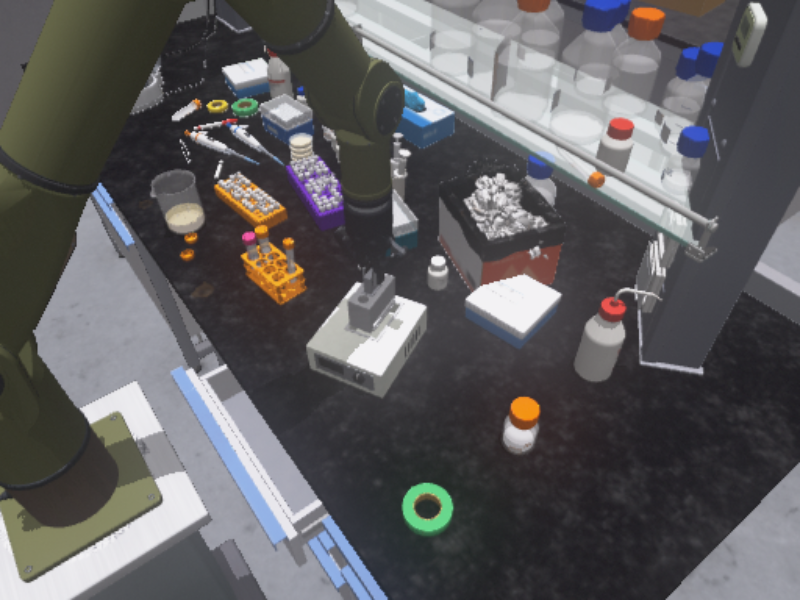

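The final picture shows the tube upright in the rack near (289,255). The bath is back at its start position, its near corner near (380,392), and the block hangs level above the well near (372,300). The bystanders have not moved.

```bash
python3 -c "
from cell import env
print(env.hand_in())"
```

```text
the job is handed in; nothing more can be done
None
```

The tube is standing tip down in a free rack hole (x = +15, y = −43 mm), and the block is rocked free. The arm is holding it by the fin, level and about 11 mm above the well's rim. I handed the job in at 26 s.

- **Rocking method:** The drive cannot tilt the tool, so a firm grip could not rock the block. I loosened the jaws and pushed the fin side to side instead, well over one way and then back to level. I then pinched it firmly across y and lifted.
- **Bath moved and put back:** My first try, with a firm grip and a slight upward pull, slid the bath about 13 mm. I pushed it back using the block against the well wall. The last camera fit puts it about 4 mm and 1° from where it started. I estimate it to be good to about 2 mm, so the bath is close to its start position but not exactly on it.
- **Last checks:** Wrist load was a steady 2–3 N, which is the block's weight alone. The tool was less than 1° off vertical and the pose was stable. The tube was upright in the rack, and the bystanders looked untouched.

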